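Walk the seized jaw of a glue press open with a mallet

ROBOT

A 6-joint arm with a two-finger parallel gripper is mounted at the origin on a cart in front of the work surface, level with it; the furniture and walls round the work are solid. World frame = base frame: x ahead of the robot, y to its left, z up, the work surface at z = 0. Lengths are in mm, angles in rad, forces in N, time in s.
With the tool pointing down it reaches from about 350 to 875 mm from the base axis. Payload 4.2 kg.
Tool frame: the origin (TCP) lies midway between the tips of the shut fingers; the grasp point (between the pads) lies 19 mm behind it; z points along the fingers, y is the line along which they close (so a half turn about z gives the same grasp; the last joint's range is limited). The gripper opens to 85 mm and grips with 20 to 120 N. Pads are 22 mm wide; open, the fingers measure 114 mm over their backs; the gripper's body (76 mm by 85 mm) begins 54 mm behind the grasp point. The pads swing forward as they close: fully open they stand 13 mm farther back than shut.
Start: joints at [-1.016, 0.385, 0.008, 0, -1.194, -0.259], TCP at [182.207, -597.829, 231.312] pointing down, gripper open.
Joint ranges: [-3.14, 3.14], [-1.21, 2.06], [-1.07, 1.41], [-3.16, 2.05], [-2.99, -0.16], [-3.1, 3.1]. Speed limits (rad/s): [2.79, 2.79, 3.14, 3.14, 3.14, 3.14].

INTERFACE

Orientations are given as a unit quaternion [x, y, z, w].
In Python, from bench import arm, eyes, nets gives the robot as it stands.
- The arm moves only by the tool apply_moves, never from a script. Its arguments are lists of equal length, an entry for each row: "delta_rot": the turn, a rotation vector about the tool's x, y, z as a fraction of full scale, a list of three; "xyz": the shift along the tool's x, y, z as a fraction of full scale, a list of three; "hand": the gripper command: -1 is fully open, 1 is shut, values between are in proportion. In form: {"delta_rot": [[ax, ay, az], ...], "xyz": [[dx, dy, dz], ...], "hand": [hand, ...]}. A call has 1 to 20 rows; each row shifts and turns the commanded pose from where the row before left it, along the tool's axes as they then stand; what a row does not reach is not made up. Full scale, the value 1, is 0.025 m for a shift and 6 degrees for a turn. A row lasts 1/12 s, in which the tool goes at most 41.7 mm and 7.16 degrees, less where a joint would pass 70% of its speed; a pose out of reach is approached as far as the arm can. A call with a number of a shift or a turn outside -1 to 1 is refused whole. A call with a gripper value outside its range is refused whole. The fingers move at their own pace and stop on an object; the grip force is fixed at half the most. Time passes only in rows, so rows that do not move let the fingers close. It gives the time, the measured TCP pose, the force, the opening and the grip force at its end, in the units of the state.
- arm.read_state(): the state, without advancing time (a new reading comes with each control period).
- eyes.get_image(name): name is "scene" or "side" or "wrist"; returns a dict with "frame" (480x640x3 uint8, red, green, blue), "range_z" (480x640 float32, mm along the optical axis (not along the pixel's ray), 0 where there is no reading), "camera_matrix" (3x3 intrinsics, pixels), "R" (3x3) and "t" (3): a world point X has camera coordinates R X + t; the wrist camera has in their place "hand_eye" (4x4, takes a point from camera to tool coordinates, whose origin is the TCP and whose axes are the flange's). Camera axes: x right, y down, z forward; pixel columns grow to the right and rows downward; lengths in mm; the calibration is good to about 2 mm. A picture is of the moment at which its call begins: read the wrist's pose just before it.
- arm.job_done(): hands the job in; it is judged then, once.
Trained networks look in a picture, given as the dict that the camera call returned (one of the last four; its "shot" number tells which), for a name from the list of things; names that differ only in an ending like _2 or _b are one class to them, and where a whole thing is asked for, a point or a joint stands for the part that bears it (a point fixed in the world has none). Each returns a list of dicts, best first, with "score" (0 to 1); they miss things now and then, are a little off and sometimes report something else, mostly with a low value. They report only what shows in the picture. A call takes as long as a camera call.
- nets.look_for(name, picture): "bbox" ([left, top, right, bottom] in pixels, round what is visible of it).
- nets.masks_of(name, picture): "region" (480x640 bool, what is visible of it) and "bbox" ([left, top, right, bottom] in pixels, round what is visible of it).
The state is a dict: "clock": time; "joints": joint angles; "joint_vel": joint speeds; "joint_efforts": joint torques, N m; "position": TCP position; "ee_rot": TCP orientation; "contact_force": force on the tool from outside, world axes, zero at the start; "wrist_torque": the same for the moment, N m; "gripper_width": finger opening in mm; "grasp_force": force on a finger pad.
Only numpy, scipy, OpenCV 4.12 (cv2) and the standard library are available. Lean on these libraries where they do the work, as an engineer would, in place of code of your own. Each camera call takes 0.05 s, during which the arm holds its last target. There are 200 camera calls.

TASK

The sliding jaw of the small green two-rod glue press has seized against the wood block. Take the mallet and drive the jaw open, away from the block, with light taps or nudges of its head on the brass pads of the jaw's left and right ears in turn, so that it is never hit hard and never twists much on its rods, until the white line across the base lies fully uncovered on the block's side of the jaw. Keep the hand itself off the press, then lay the mallet down on the table clear of the press and leave the other things where they are.

Things in the scene. Friction and masses are not known exactly. Their poses are not given: they have to be found in the camera images.
- press: Green glue press fixed to the table, base 193 x 150 x 14 mm; origin on the table under its middle; +x = the way the jaw opens (roughly away from the robot), +y left. Fixed block x -105 to -80 mm (130 wide, 76 high), end block x 68 to 85 mm (140 wide, 70 high). Two rods along x at y = +-55 mm, 50 mm up. White line 3 mm wide across the base, x 7.5 to 10.5 mm. Over 22 N of the mallet on it is too hard.
- jaw_slide (a joint): Travel of the jaw's middle along the rods towards +x of the press, m; starts at 0 to 0.0045, end stop at 0.034. With the jaw square, the line is uncovered from 0.0165 on; from about 0.0145 it passes.
- jaw (a joint): Twist of the jaw about the vertical, rad; 0 square to the rods, positive: left ear back (towards -x of the press), right ear ahead. Starts at -0.04 to 0.04; over 0.055 either way is twisted too far. The bushings are 110 mm apart, the pads 250 mm.
- left_pad (a point): Middle of the face of the brass pad (28 mm wide, 4 mm proud) on the jaw's left ear, 52 mm above the table, looking to -x of the press. The jaw is a dark steel bar 24 mm thick, 280 mm long, from 22 to 82 mm above the table; the pads lie 125 mm either side of its middle, on ears that stand free beside the base, with open table before them. Axes are the jaw's.
- right_pad (a point): The same on the right ear (-y side). Each bushing sticks on its own: a push to +x on one pad swings that ear ahead about the other bushing at about 10 N when square; as the jaw binds, 1.5 N more per mm that this ear's bushing leads the other (as much less when it lags). What has moved stays. Pushed at the middle it takes 34 N.
- mallet_head (a point): Centre of the mallet's round string-wound head, a ball 67 mm across. The whole mallet is 190 mm long, about 0.25 kg, and lies on the table with the head centre 34 mm up. Its own +y axis runs from handle to head; the head centre is 81 mm along +y from the grip point.
- mallet_grip (a point): Point on the axis of the mallet's round wooden handle (25 mm thick), 23 mm above the table when it lies there; the handle runs along the mallet's y axis from 74 mm behind this point (towards -y, where it is about 10 mm lower) to the head.
- block: Dark wood block 62 x 90 x 45 mm lying on the press base between the rods; origin under its middle. To be left where it is.
- bolt: Hex bolt 98 mm long lying on the table; origin under its middle. To be left alone.
- nut: Hex nut 36 x 41 x 19 mm lying on the table in front of the press; origin under its middle. To be left alone.

How it is judged (in metres and radians):
On the way:
1. with the mallet in the hand, both ears of the jaw have been driven past the line (x of each of left_pad, right_pad in the frame of press above 0.0045 m and contact force between the fingers and mallet above 1 N), for 0.1 s.
At the end, for the whole second after the job is handed in: Both brass pads stand at least 4.5 mm beyond the middle of the base (white line uncovered), the mallet lies flat and still on the table (head centre and grip point below 45 mm) without touching the press, and the block lies where it was (within 20 mm) (x of each of left_pad, right_pad in the frame of press above 0.0045 m and height (world z) of each of mallet_head, mallet_grip below 0.045 m and contact force between mallet and press below 0.1 N and linear speed of mallet below 0.05 m/s and distance of block from where it was at the start of the episode below 0.02 m).
It fails at once if the mallet presses or hits the press with more than 22 N (contact force between mallet and press above 22 N).
It fails at once if the jaw is twisted more than 0.055 rad on its rods (value of joint jaw above 0.055 rad or value of joint jaw below -0.055 rad).
It fails at once if the hand or arm itself touches the press with more than 1 N (contact force between any of the fingers, the arm and press above 1 N).
It fails at once if the block, bolt or nut is moved more than 20 mm (distance of any of block, bolt, nut from where it was at the start of the episode above 0.02 m).
It also fails if it takes over 72 s, if anything falls off the work surface, if the arm or the gripper's body presses on something with over 40 N, if the wrist force passes 120 N, or if a joint passes its speed limit or range.

## Working session

There is one attempt and no reset: what is moved stays moved. The work goes in short steps, Python scripts to look and compute and a tool call to move; the robot and the scene stay as the last step left them, time stands still between calls to the robot, and variables do not carry over. Pictures are saved under pics/ and viewed, at most 10 in all, crops included, and the job is handed in when it is done.

Besides the shell and the picture viewer there is one more tool, called after "Call:" by a JSON object that holds its "name" and its "arguments". apply_moves: Moves the arm, as the interface text tells. Its arguments: {"type":"object","properties":{"delta_rot":{"type":"array"},"xyz":{"type":"array"},"hand":{"type":"array"}},"required":["delta_rot","xyz","hand"]}

```bash
ls; mkdir -p pics; cat > h.py <<'E'
import numpy as np,cv2
from bench import arm,eyes,nets
from scipy.spatial.transform import Rotation as Ro
def world(p,m):
    v,u=np.nonzero(m&(p["range_z"]>0)); z=p["range_z"][v,u]
    K=p["camera_matrix"]; c=np.stack([(u-K[0,2])/K[0,0]*z,(v-K[1,2])/K[1,1]*z,z],1)
    if "R" in p: return (c-p["t"])@p["R"]
    s=arm.read_state();H=p["hand_eye"];c=c@H[:3,:3].T+H[:3,3]
    return Ro.from_quat(s["ee_rot"]).apply(c)+s["position"]
def save(p,n): cv2.imwrite("pics/"+n,p["frame"][:,:,::-1])
E
python3 - <<'E'
from h import *
s=arm.read_state();print(s)
for cam in ["scene","side"]:
    p=eyes.get_image(cam);save(p,cam+"0.png")
    np.savez("pics/"+cam+"0.npz",**{k:p[k] for k in("frame","range_z","camera_matrix","R","t")})
    print(cam,"campos",-p["R"].T@p["t"])
    for n in ["press","jaw","left_pad","right_pad","mallet_head","mallet_grip","block","bolt","nut"]:
        for r in nets.masks_of(n,p)[:2]:
            w=world(p,r["region"])
            if len(w): print(n,round(r["score"],2),r["bbox"],len(w),"med",np.median(w,0).round(),"lo",np.percentile(w,2,0).round(),"hi",np.percentile(w,98,0).round())
E
```

```text
pics
{'clock': 0.0, 'joints': array([-1.01642371e+00,  3.85588685e-01,  6.61010746e-03, -4.66296353e-04,
       -1.19401097e+00, -2.58602404e-01]), 'joint_vel': array([-0.00017197,  0.00055595,  0.00012901, -0.00017769, -0.00091153,
       -0.00049504]), 'joint_efforts': array([ 7.41042750e-04, -3.92294312e+01,  1.88399112e+01,  4.18602079e+00,
       -4.61199641e-03,  8.44045644e-06]), 'position': array([ 182.01098958, -597.29540273,  230.20089945]), 'ee_rot': array([-1.47261482e-01,  9.89096965e-01,  1.09293414e-03, -2.34542827e-04]), 'contact_force': array([0.42913992, 0.12110828, 0.30652742]), 'wrist_torque': array([ 0.01070597,  0.00680623, -0.01900301]), 'grasp_force': 0.0, 'gripper_width': 85.1537092389595}
scene campos [181.24472402 647.99356449 788.17338585]
press 0.79 [301.4, 143.1, 420.7, 259.6] 7526 med [545.  11.  58.] lo [ 438. -146.    6.] hi [634. 114.  84.]
jaw 0.6 [409.0, 233.7, 433.3, 255.5] 363 med [394.   4.  17.] lo [376. -16.   2.] hi [412.  19.  22.]
jaw 0.58 [302.2, 144.2, 400.5, 241.7] 2863 med [554.   7.  74.] lo [ 524. -150.   28.] hi [583. 115.  85.]
left
[... 1410 characters left out ...]
[553.  30.  63.] lo [ 521. -150.   24.] hi [580. 118.  81.]
mallet_head 0.61 [251.0, 278.6, 344.2, 335.7] 1821 med [477. 319.  30.] lo [353. 290.   8.] hi [524. 334.  62.]
mallet_grip 0.55 [251.8, 273.2, 342.7, 341.0] 1946 med [478. 319.  29.] lo [353. 286.  -1.] hi [528. 334.  62.]
block 0.7 [331.6, 215.5, 363.9, 247.5] 498 med [512.  13.  56.] lo [488. -53.  15.] hi [536.  35.  59.]
bolt 0.62 [193.9, 281.7, 236.0, 307.4] 350 med [621. 324.  13.] lo [615. 270.   5.] hi [635. 362.  22.]
nut 0.82 [384.3, 245.8, 405.4, 262.9] 244 med [389.  11.  12.] lo [374. -14.  -3.] hi [408.  22.  18.]
nut 0.6 [290.1, 190.5, 372.8, 255.7] 1935 med [552.  27.  63.] lo [ 521. -150.   26.] hi [580. 118.  81.]
```

```bash
python3 - <<'E'
from h import *
p=dict(np.load("pics/scene0.npz"));im=p["frame"][130:410,180:460,::-1]
cv2.imwrite("pics/v1.png",cv2.resize(im,(600,600)))
from scipy.optimize import least_squares
for cam in ["scene","side"]:
    p=dict(np.load(f"pics/{cam}0.npz"))
    A=np.ones((480,640),bool);v,u=np.nonzero(A&(p["range_z"]>0));w=world(p,A)
    tab=w[(w[:,0]>350)&(w[:,0]<650)&(w[:,1]>150)&(w[:,1]<250)];print(cam,"table z",np.median(tab[:,2]))
    # mallet
    m=w[(w[:,0]>330)&(w[:,0]<545)&(w[:,1]>260)&(w[:,1]<350)&(w[:,2]>8)]
    h=m[m[:,0]>475]
    f=lambda q:np.linalg.norm(h-q,axis=1)-33.5
    r=least_squares(f,[498,305,34],loss="soft_l1");print("head",r.x.round(1),np.abs(r.fun).mean() )
    hd=m[m[:,0]<455]
    for a in range(345,455,20):
        k=hd[(hd[:,0]>a)&(hd[:,0]<a+20)]
        if len(k)>5:print(a+10,k[:,1].min().round(),k[:,1].max().round(),np.percentile(k[:,2],97).round())
    # jaw top: z 76-90
    j=w[(w[:,0]>500)&(w[:,0]<600)&(w[:,1]>-170)&(w[:,1]<130)&(w[:,2]>76)&(w[:,2]<90)]
    for a in range(-170,130,20):
        k=j[(j[:,1]>a)&(j[:,1]<a+20)]
        if len(k)>5:print("jaw",a+10,len(k),np.percentile(k[:,0],[3,50,97]).round(1),np.median(k[:,2]).round(1))
    print("jaw y",j[:,1].min(),j[:,1].max())
E
```

```text
scene table z 1.6582058529067554
head [507.9 300.2  32.5] 1.4291708047516085
355 305.0 329.0 27.0
375 303.0 328.0 29.0
395 302.0 325.0 31.0
415 300.0 323.0 33.0
435 299.0 320.0 36.0
455 296.0 318.0 37.0
jaw -160 36 [524.7 536.  546.6] 82.8
jaw -140 85 [525.7 536.2 549.1] 82.6
jaw -120 86 [528.9 538.8 551. ] 82.8
jaw -100 82 [532.3 542.6 555.6] 82.5
jaw -80 96 [535.2 545.7 558.6] 82.7
jaw -60 95 [537.4 548.5 560.9] 82.8
jaw -40 95 [541.1 550.  564.4] 82.7
jaw -20 99 [544.7 554.5 567.3] 82.4
jaw 0 99 [547.6 557.4 569.8] 82.5
jaw 20 105 [550.7 560.3 574. ] 82.6
jaw 40 109 [553.  562.6 576.1] 82.4
jaw 60 114 [556.3 566.2 579.8] 82.3
jaw 80 112 [559.5 569.9 582.4] 82.4
jaw 100 117 [562.6 572.3 586. ] 82.5
jaw 120 49 [564.9 574.5 586.5] 81.5
jaw y -160.1660277355024 115.93324818568703
side table z -1.5246704864688412
head [506.1 300.9  30.1] 1.3187579332857347
355 308.0 332.0 24.0
375 306.0 332.0 26.0
395 305.0 328.0 28.0
415 304.0 325.0 31.0
435 301.0 325.0 33.0
455 301.0 320.0 34.0
jaw -160 14 [521.8 533.7 543.7] 78.2
jaw -140 32 [523.1 532.7 544.3] 79.0
jaw -120 31 [527.4 535.6 547.8] 78.7
jaw -100 39 [528.9 539.7 551.9] 79.0
jaw -80 32 [533.4 541.3 554.7] 78.7
jaw -60 35 [534.3 544.  558. ] 79.4
jaw -40 36 [539.5 548.7 559.8] 78.9
jaw -20 39 [540.7 551.4 563.7] 78.9
jaw 0 41 [545.4 553.2 565.1] 79.0
jaw 20 41 [549.3 556.7 569. ] 79.3
jaw 40 43 [551.4 559.9 574.3] 79.1
jaw 60 42 [554.5 565.2 578.6] 79.1
jaw 80 51 [556.6 566.2 581.4] 79.2
jaw 100 46 [559.7 569.9 582.2] 79.4
jaw 120 27 [561.6 573.  583. ] 78.7
jaw y -160.04678282856878 119.82096880838901
```

View pics/v1.png

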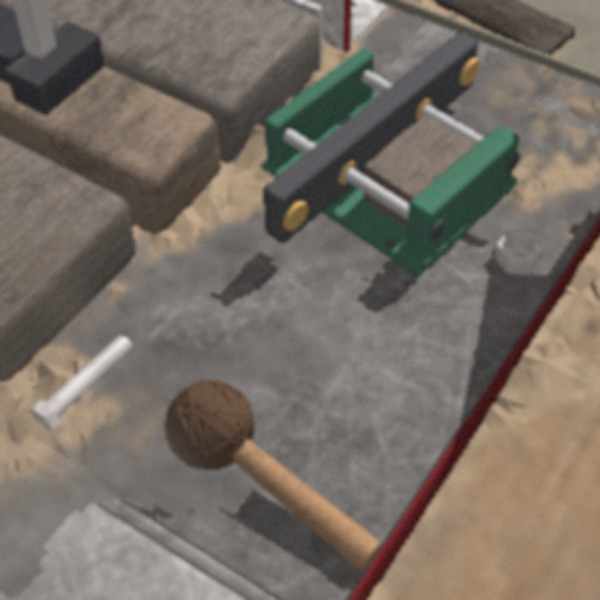

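```bash
cat >> h.py <<'E'
def fitrect(P,L,W,yaw0,c0):
    "fit top-face rectangle: long axis along local y; returns centre & yaw by min-area rect of inliers"
    (cx,cy),(a,b),ang=cv2.minAreaRect(P.astype(np.float32)); return (cx,cy),(a,b),ang
def line(P):
    # robust x=a+b*y
    b=np.polyfit(P[:,1],P[:,0],1)
    for _ in range(4):
        r=P[:,0]-np.polyval(b,P[:,1]);k=abs(r)<10;b=np.polyfit(P[k,1],P[k,0],1)
    return b
def edges(P):
    lo=[];hi=[]
    for a in np.arange(P[:,1].min()+6,P[:,1].max()-6,6):
        k=P[(P[:,1]>=a)&(P[:,1]<a+6)]
        if len(k)>4: lo.append((k[:,0].min(),a+3));hi.append((k[:,0].max(),a+3))
    return line(np.array(lo)),line(np.array(hi))
E
python3 - <<'E'
from h import *
for cam in ["scene","side"]:
    p=dict(np.load(f"pics/{cam}0.npz"));hsv=cv2.cvtColor(p["frame"],cv2.COLOR_RGB2HSV)
    zo=1 if cam=="scene" else -2.5
    A=p["range_z"]>0; w=world(p,A);c=hsv[A]
    roi=(w[:,0]>400)&(w[:,0]<680)&(w[:,1]>-180)&(w[:,1]<140)
    g=roi&(c[:,0]>55)&(c[:,0]<95)&(c[:,1]>80)
    for nm,z,cond in [("fixed",76,w[:,0]<500),("end",70,w[:,0]>570)]:
        P=w[g&cond&(abs(w[:,2]-z-zo)<4)]
        lo,hi=edges(P);print(cam,nm,len(P),"front slope",lo.round(4),"back",hi.round(4),"y",np.percentile(P[:,1],[1,99]).round(1))
    d=roi&(abs(w[:,2]-82-zo+.5)<4)&(c[:,2]<110)&(w[:,0]>510)&(w[:,0]<600)
    P=w[d];lo,hi=edges(P);print(cam,"jaw",len(P),lo.round(4),hi.round(4),line(P).round(4),"y",np.percentile(P[:,1],[.5,99.5]).round(1))
    # side faces of base: base top z=14 edge at +y side
    P=w[g&(w[:,2]<14+zo+4)];print("base",len(P),np.percentile(P,[1,99],axis=0).round(1))
E
```

```text
scene fixed 572 front slope [1.687000e-01 4.454929e+02] back [1.557000e-01 4.659519e+02] y [-64.6  56.6]
scene end 311 front slope [1.648000e-01 6.206968e+02] back [1.894000e-01 6.330471e+02] y [-96.2  33.5]
scene jaw 1229 [1.527000e-01 5.476996e+02] [1.5220e-01 5.6983e+02] [1.527000e-01 5.564182e+02] y [-157.4  115. ]
base 864 [[436.5 -91.    6.2]
 [635.   67.4  18.5]]
side fixed 292 front slope [1.538000e-01 4.432448e+02] back [1.582000e-01 4.643108e+02] y [-62.3  59. ]
side end 190 front slope [1.594000e-01 6.179485e+02] back [2.001000e-01 6.317782e+02] y [-95.7  36.1]
side jaw 543 [1.472000e-01 5.449816e+02] [1.540000e-01 5.650704e+02] [1.535000e-01 5.513901e+02] y [-157.   117.1]
base 562 [[434.5 -59.2   2.1]
 [563.6  70.   15. ]]
```

```bash
cat >> h.py <<'E'
def go(x,y,z,yaw=None):
    "prints tool-frame fractions from current pose to target; yaw = mallet/handle direction"
    s=arm.read_state();R=Ro.from_quat(s["ee_rot"])
    d=R.inv().apply(np.array([x,y,z])-s["position"])/25
    yt=R.as_matrix()[:,1];yw=np.arctan2(yt[1],yt[0])-np.pi/2
    print("clock",s["clock"].__round__(2),"pos",s["position"].round(1),"yaw",round(yw,4),"F",s["contact_force"].round(1),"w",round(s["gripper_width"],1),"| units",d.round(2),end=" ")
    if yaw is not None: print("rotz units",round(-np.degrees(yaw-yw)/6,3),"tilt",R.as_matrix()[:,2].round(3))
E
python3 - <<'E'
from h import *
go(430,-300,225,-.11);go(490,-50,225,-.11);go(426.5,310.5,200,-.11)
for cam in ["scene","side"]:
    p=dict(np.load(f"pics/{cam}0.npz"));w=world(p,p["range_z"]>0)
    k=w[(w[:,2]>95)&(w[:,0]>100)&(w[:,0]<680)&(abs(w[:,1])<700)]
    H,_,_=np.histogram2d(k[:,0],k[:,1],[np.arange(100,701,100),np.arange(-700,701,100)])
    print(H.astype(int))
    t=w[(w[:,1]>100)&(w[:,1]<240)]
    for a in range(250,380,10):
        q=t[(t[:,0]>a)&(t[:,0]<a+10),2]
        if len(q): print(a,np.median(q).round(),q.max().round(),end="; ")
E
```

```text
clock 1.0 pos [ 182.2 -597.8  231.3] yaw 0.2958 F [-0.  -1.   0.8] w 85.5 | units [-12.95   8.51   0.25] rotz units 3.875 tilt [ 0. -0. -1.]
clock 1.0 pos [ 182.2 -597.8  231.3] yaw 0.2958 F [-0.  -1.   0.8] w 85.5 | units [-18.16  17.37   0.25] rotz units 3.875 tilt [ 0. -0. -1.]
clock 1.0 pos [ 182.2 -597.8  231.3] yaw 0.2958 F [-0.  -1.   0.8] w 85.5 | units [-19.94  31.91   1.25] rotz units 3.875 tilt [ 0. -0. -1.]
[[   0    0    0    0    0    0  822 7678 1657    0    0    0    0    0]
 [  83    0    0    0    0    0   18    0    0    0    0    0    0    0]
 [ 128    0    0    0    0    0    0    0    0    0    0    0    0    0]
 [1242    0    0    0    0    0    0    0    0    0    0    0    0    0]
 [1253    0    0    0    0    0    0    0    0 1250 3012    0   14   25]
 [ 667    0    0    0    0    0    0    0    0 3484 2346    0  132  161]]
250 -54.0 -45.0; 260 -52.0 -45.0; 270 -51.0 -44.0; 280 -51.0 -47.0; 290 -50.0 -46.0; 300 -50.0 -45.0; 310 -50.0 -43.0; 320 -49.0 -43.0; 330 -48.0 -42.0; 340 -47.0 -37.0; 350 -6.0 4.0; 360 1.0 5.0; 370 1.0 5.0; [[  70 2133    0    0    0    0 2874 5637 1063    0    0    0    0    0]
 [  20  176    0    0    0    0   40    0    0    0    0    0    0    0]
 [  18    2   20    0    0    0    0    0    0    0    0    0    0    0]
 [3427    0    0    0    0    0    0    0    0    0    0    0    0    0]
 [4245    0    0    0    0    0    0    0    0  462  848    0   20   79]
 [3175    0    0    0    0    0    0    0    0 1961  869    0   21  186]]
250 -57.0 -49.0; 260 -54.0 -49.0; 270 -54.0 -50.0; 280 -53.0 -49.0; 290 -53.0 -50.0; 300 -53.0 -49.0; 310 -52.0 -48.0; 320 -52.0 -48.0; 330 -51.0 -43.0; 340 -37.0 -3.0; 350 -6.0 -0.0; 360 -2.0 1.0; 370 -2.0 1.0;
```

Call:
{"name": "apply_moves", "arguments": {"delta_rot": [[0, 0, 0], [0, 0, 0], [0, 0, 0], [0, 0, 0], [0, 0, 0], [0, 0, 0], [0, 0, 0], [0, 0, 0], [0, 0, 0], [0, 0, 0], [0, 0, 0], [0, 0, 0], [0, 0, 0], [0, 0, 0], [0, 0, 0], [0, 0, 0], [0, 0, 0], [0, 0, 0], [0, 0, 0], [0, 0, 0]], "xyz": [[-0.81, 0.53, 0], [-0.81, 0.53, 0], [-0.81, 0.53, 0], [-0.81, 0.53, 0], [-0.81, 0.53, 0], [-0.81, 0.53, 0], [-0.81, 0.53, 0], [-0.81, 0.53, 0], [-0.81, 0.53, 0], [-0.81, 0.53, 0], [-0.81, 0.53, 0], [-0.81, 0.53, 0], [-0.81, 0.53, 0], [-0.81, 0.53, 0], [-0.81, 0.53, 0], [-0.81, 0.53, 0], [-0.4, 0.83, 0], [-0.4, 0.83, 0], [-0.4, 0.83, 0], [-0.4, 0.83, 0]], "hand": [-1, -1, -1, -1, -1, -1, -1, -1, -1, -1, -1, -1, -1, -1, -1, -1, -1, -1, -1, -1]}}

```text
clock: 2.67
position: [444.5, -208.5, 231.4]
ee_rot: [-0.147, 0.989, -0.0, 0.0]
contact_force: [0.7, -0.9, 0.4]
gripper_width: 85.6
grasp_force: 0.0
```

Call:
{"name": "apply_moves", "arguments": {"delta_rot": [[0, 0, 0], [0, 0, 0], [0, 0, 0], [0, 0, 0], [0, 0, 0], [0, 0, 0], [0, 0, 0], [0, 0, 0], [0, 0, 0], [0, 0, 0], [0, 0, 0], [0, 0, 0], [0, 0, 0], [0, 0, 0], [0, 0, 0], [0, 0, 0], [0, 0, 0], [0, 0, 0], [0, 0, 0], [0, 0, 0]], "xyz": [[-0.4, 0.83, 0], [-0.4, 0.83, 0], [-0.4, 0.83, 0], [-0.4, 0.83, 0], [-0.4, 0.83, 0], [-0.4, 0.83, 0], [-0.4, 0.83, 0], [-0.17, 0.95, 0], [-0.17, 0.95, 0], [-0.17, 0.95, 0], [-0.17, 0.95, 0], [-0.17, 0.95, 0], [-0.17, 0.95, 0], [-0.17, 0.95, 0], [-0.17, 0.95, 0], [-0.17, 0.95, 0], [-0.17, 0.95, 0], [-0.17, 0.95, 0], [-0.17, 0.95, 0], [-0.17, 0.95, 0]], "hand": [-1, -1, -1, -1, -1, -1, -1, -1, -1, -1, -1, -1, -1, -1, -1, -1, -1, -1, -1, -1]}}

```text
clock: 4.33
position: [431.6, 262.4, 231.5]
ee_rot: [-0.147, 0.989, 0.0, 0.0]
contact_force: [1.3, 0.4, -0.2]
gripper_width: 85.3
grasp_force: 0.0
```

Call:
{"name": "apply_moves", "arguments": {"delta_rot": [[0, 0, 0], [0, 0, 0.97], [0, 0, 0.97], [0, 0, 0.97], [0, 0, 0.97], [0, 0, 0]], "xyz": [[-0.17, 0.95, 0.5], [0, 0, 0.9], [0, 0, 0.9], [0, 0, 0.9], [0, 0, 0.9], [0, 0, 0]], "hand": [-1, -1, -1, -1, -1, -1]}}

```text
clock: 4.83
position: [426.7, 283.1, 124.7]
ee_rot: [0.057, 0.998, -0.003, -0.003]
contact_force: [-0.1, -1.1, -0.2]
gripper_width: 85.3
grasp_force: 0.0
```

```bash
python3 - <<'E'
from h import *
p=eyes.get_image("wrist");save(p,"w1.png")
go(426.5,310.5,6,-.11)
w=world(p,p["range_z"]>0)
print("table",np.median(w[w[:,2]<8,2]))
m=w[(w[:,2]>10)&(w[:,0]>330)&(w[:,0]<560)&(w[:,1]>250)&(w[:,1]<370)]
for a in range(340,540,15):
    k=m[(m[:,0]>a)&(m[:,0]<a+15)]
    if len(k)>5:print(a+7,k[:,1].min().round(),k[:,1].max().round(),np.percentile(k[:,2],97).round())
p=dict(np.load("pics/scene0.npz"));w=world(p,p["range_z"]>0)
k=w[(w[:,2]>95)&(w[:,0]>500)&(w[:,0]<700)&(w[:,1]>150)&(w[:,1]<450)]
print(np.percentile(k,[0,5,50,95,100],axis=0).round())
E
```

```text
clock 4.88 pos [428.  284.1 127.1] yaw -0.1085 F [ 0.2 -0.8  0. ] w 85.0 | units [0.16 1.06 4.84] rotz units 0.014 tilt [-0.003 -0.004 -1.   ]
table 1.2298593739555486
347 307.0 321.0 26.0
362 304.0 329.0 28.0
377 303.0 328.0 30.0
392 302.0 326.0 32.0
407 250.0 325.0 228.0
422 253.0 359.0 220.0
437 298.0 357.0 211.0
452 297.0 345.0 202.0
467 296.0 317.0 40.0
482 274.0 330.0 61.0
497 269.0 336.0 68.0
512 268.0 336.0 69.0
527 273.0 334.0 66.0
[[585. 240. 297.]
 [590. 262. 312.]
 [611. 303. 504.]
 [672. 350. 557.]
 [700. 357. 567.]]
```

Call:
{"name": "apply_moves", "arguments": {"delta_rot": [[0, 0, 0], [0, 0, 0], [0, 0, 0], [0, 0, 0], [0, 0, 0], [0, 0, 0], [0, 0, 0], [0, 0, 0], [0, 0, 0], [0, 0, 0], [0, 0, 0], [0, 0, 0], [0, 0, 0], [0, 0, 0], [0, 0, 0], [0, 0, 0]], "xyz": [[0.06, 0.53, 0], [0.06, 0.53, 0], [0, 0, 0.9], [0, 0, 0.9], [0, 0, 0.9], [0, 0, 0.9], [0, 0, 0.7], [0, 0, 0.4], [0, 0, 0.14], [0, 0, 0], [0, 0, 0], [0, 0, 0], [0, 0, 0], [0, 0, 0], [0, 0, 0], [0, 0, 0]], "hand": [-1, -1, -1, -1, -1, -1, -1, -1, -1, -1, 1, 1, 1, 1, 1, 1]}}

```text
clock: 6.22
position: [429.1, 311.9, 8.6]
ee_rot: [0.055, 0.998, 0.0, 0.0]
contact_force: [-1.7, -1.3, 5.1]
gripper_width: 23.3
grasp_force: 58.4
```

Call:
{"name": "apply_moves", "arguments": {"delta_rot": [[0, 0, 0], [0, 0, 0], [0, 0, 0], [0, 0, 0], [0, 0, 0], [0, 0, 0], [0, 0, 0], [0, 0, 0], [0, 0, 0], [0, 0, 0], [0, 0, 0], [0, 0, 0], [0, 0, 0], [0, 0, 0.48], [0, 0, 0], [0, 0, 0]], "xyz": [[0, 0, -0.4], [0, 0, -0.8], [0, 0, -0.8], [0, 0, -0.8], [0, 0, -0.8], [0.02, -0.92, 0], [0.02, -0.92, 0], [0.02, -0.92, 0], [0.02, -0.92, 0], [0.02, -0.92, 0], [0.02, -0.92, 0], [0.02, -0.92, 0], [0.02, -0.92, 0], [0, 0, 0], [0, 0, 0], [0, 0, 0]], "hand": [1, 1, 1, 1, 1, 1, 1, 1, 1, 1, 1, 1, 1, 1, 1, 1]}}

```text
clock: 7.55
position: [404.8, 129.4, 98.2]
ee_rot: [0.08, 0.997, 0.0, 0.0]
contact_force: [-0.3, 0.5, -2.0]
gripper_width: 22.9
grasp_force: 59.1
```

```bash
cat >> h.py <<'E'
from scipy.optimize import least_squares
def head(p,exp):
    w=world(p,p["range_z"]>0);h=w[np.linalg.norm(w-exp,axis=1)<50]
    for _ in range(4):
        r=least_squares(lambda q:np.linalg.norm(h-q,axis=1)-33.5,exp,loss="soft_l1")
        h=w[abs(np.linalg.norm(w-r.x,axis=1)-33.5)<5];exp=r.x
    return r.x.round(1),len(h),np.abs(r.fun).mean().round(2)
def jaw(p,zo):
    A=p["range_z"]>0;w=world(p,A);c=cv2.cvtColor(p["frame"],cv2.COLOR_RGB2HSV)[A]
    d=(abs(w[:,2]-81.5-zo)<4)&(c[:,2]<110)&(w[:,0]>510)&(w[:,0]<620)&(abs(w[:,1]+21)<138)
    P=w[d];b=line(P);lo,hi=edges(P);return np.r_[b,lo,hi].round(4),len(P),[np.round(np.polyval((lo+hi)/2,y),1) for y in(104,-142)]
E
python3 - <<'E'
from h import *
s=arm.read_state();go(405,130,100,-.16);e=s["position"]+[79,-13,25]
for c,zo in(("scene",1),("side",-2.5),("wrist",0)):
    p=eyes.get_image(c);print(c,head(p,e))
    if c!="wrist":print(jaw(p,zo))
    save(p,c+"2.png")
E
```

```text
clock 7.55 pos [404.8 129.4  98.2] yaw -0.16 F [-0.3  0.5 -2. ] w 22.9 | units [-0.    0.02 -0.07] rotz units -0.0 tilt [ 0.001  0.    -1.   ]
scene (array([483. , 114.7, 121.5]), 1234, np.float64(1.07))
(array([1.300000e-01, 5.578783e+02, 1.318000e-01, 5.485502e+02,
       1.508000e-01, 5.694483e+02]), 840, [np.float64(573.7), np.float64(538.9)])
side (array([481.1, 115.8, 118.6]), 804, np.float64(1.4))
(array([8.350000e-02, 5.562017e+02, 8.250000e-02, 5.520903e+02,
       1.195000e-01, 5.704675e+02]), 117, [np.float64(571.8), np.float64(546.9)])
wrist (array([437.9, 123.9, 155. ]), 2181, np.float64(1.63))
```

Call:
{"name": "apply_moves", "arguments": {"delta_rot": [[0, 0, 0], [0, 0, 0], [0, 0, 0], [0, 0, 0], [0, 0, 0], [0, 0, 0], [0, 0, 0], [0, 0, 0], [0, 0, 0]], "xyz": [[0, 0.08, 0.9], [0, 0, 0.9], [0, 0, 0.7], [0, 0, 0.27], [-0.4, 0, 0], [-0.4, 0, 0], [-0.3, 0, 0], [-0.2, 0, 0], [0, 0, 0]], "hand": [1, 1, 1, 1, 1, 1, 1, 1, 1]}}

```text
clock: 8.45
position: [439.3, 126.7, 29.5]
ee_rot: [0.081, 0.997, 0.001, 0.001]
contact_force: [0.3, -1.2, -2.0]
gripper_width: 23.1
grasp_force: 59.0
```

```bash
python3 - <<'E'
from h import *
p=eyes.get_image("scene");s=arm.read_state();go(446.5,125,29,-.16)
print(head(p,s["position"]+[77.3,-14,23]),jaw(p,1))
cv2.imwrite("pics/v2.png",cv2.resize(p["frame"][130:330,240:440,::-1],(600,600)))
E
```

```text
clock 8.5 pos [438.2 126.3  29.2] yaw -0.162 F [-0.9 -0.1 -3.1] w 22.9 | units [-0.34  0.    0.01] rotz units -0.019 tilt [ 0.002  0.001 -1.   ]
(array([517.6, 111.9,  53.1]), 1052, np.float64(1.16)) (array([7.620000e-02, 5.615732e+02, 3.960000e-02, 5.542740e+02,
       1.470000e-01, 5.699095e+02]), 670, [np.float64(571.8), np.float64(548.8)])
```

View pics/v2.png

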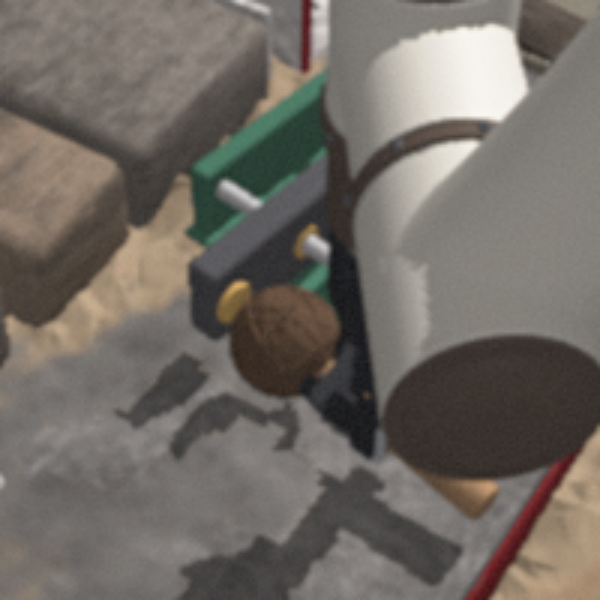

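Call:
{"name": "apply_moves", "arguments": {"delta_rot": [[0, 0, 0], [0, 0, 0], [0, 0, 0], [0, 0, 0], [0, 0, 0], [0, 0, 0], [0, 0, 0], [0, 0, 0], [0, 0, 0], [0, 0, 0], [0, 0, 0]], "xyz": [[-0.04, 0, 0], [-0.04, 0, 0], [-0.04, 0, 0], [-0.04, 0, 0], [-0.04, 0, 0], [-0.04, 0, 0], [-0.04, 0, 0], [-0.04, 0, 0], [-0.04, 0, 0], [-0.04, 0, 0], [-0.04, 0, 0]], "hand": [1, 1, 1, 1, 1, 1, 1, 1, 1, 1, 1]}}

```text
clock: 9.42
position: [448.0, 124.4, 28.5]
ee_rot: [0.08, 0.997, -0.0, -0.0]
contact_force: [-0.3, 0.2, -2.3]
gripper_width: 23.3
grasp_force: 59.1
```

Call:
{"name": "apply_moves", "arguments": {"delta_rot": [[0, 0, 0], [0, 0, 0], [0, 0, 0], [0, 0, 0]], "xyz": [[-0.04, 0, 0], [-0.04, 0, 0], [-0.04, 0, 0], [-0.04, 0, 0]], "hand": [1, 1, 1, 1]}}

```text
clock: 9.75
position: [449.0, 123.0, 27.6]
ee_rot: [0.08, 0.997, -0.001, -0.003]
contact_force: [-9.0, 6.0, -1.5]
gripper_width: 23.2
grasp_force: 58.9
```

Call:
{"name": "apply_moves", "arguments": {"delta_rot": [[0, 0, 0], [0, 0, 0]], "xyz": [[-0.04, 0, 0], [-0.04, 0, 0]], "hand": [1, 1]}}

```text
clock: 9.92
position: [450.6, 122.7, 27.5]
ee_rot: [0.08, 0.997, -0.002, -0.003]
contact_force: [-9.6, 5.6, -2.0]
gripper_width: 22.8
grasp_force: 58.9
```

```bash
python3 - <<'E'
from h import *
p=eyes.get_image("scene");s=arm.read_state();go(446.5,125,29,-.16);print(s["wrist_torque"].round(2))
print(head(p,s["position"]+[77.3,-14,23]),jaw(p,1))
p=eyes.get_image("side");print(head(p,s["position"]+[77.3,-14,23]))
cv2.imwrite("pics/v3.png",cv2.resize(p["frame"][170:300,260:390,::-1],(600,600)))
E
```

```text
clock 9.97 pos [450.7 122.7  27.5] yaw -0.1601 F [-8.3  5.4 -1.5] w 22.7 | units [ 0.18  0.06 -0.06] rotz units -0.001 tilt [-0.006 -0.003 -1.   ]
[1.47 2.49 0.42]
(array([529.3, 109.1,  51.7]), 1037, np.float64(1.18)) (array([ 5.110000e-02,  5.647901e+02, -3.811000e-01,  5.711766e+02,
        1.539000e-01,  5.712219e+02]), 660, [np.float64(559.4), np.float64(587.3)])
(array([527.1, 110. ,  48.7]), 688, np.float64(1.48))
```

View pics/v3.png

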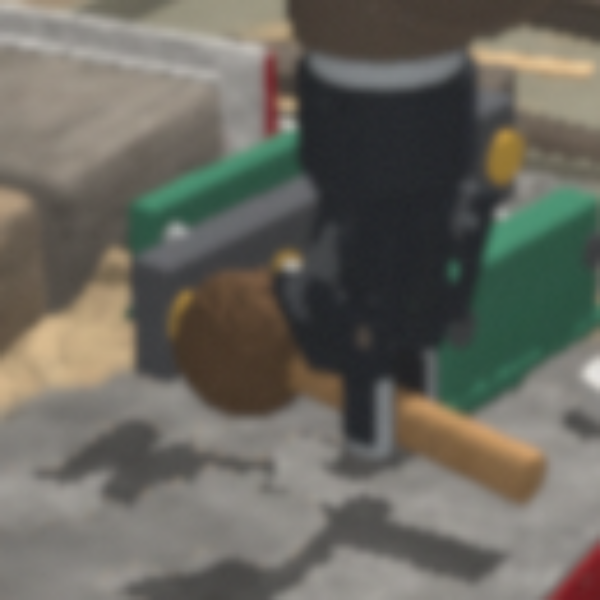

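Call:
{"name": "apply_moves", "arguments": {"delta_rot": [[0, 0, 0], [0, 0, 0], [0, 0, 0]], "xyz": [[-0.04, 0, 0], [-0.04, 0, 0], [-0.04, 0, 0]], "hand": [1, 1, 1]}}

```text
clock: 10.27
position: [452.9, 122.2, 27.3]
ee_rot: [0.08, 0.997, -0.002, -0.004]
contact_force: [-11.2, 7.2, -1.1]
gripper_width: 23.3
grasp_force: 58.9
```

Call:
{"name": "apply_moves", "arguments": {"delta_rot": [[0, 0, 0], [0, 0, 0], [0, 0, 0], [0, 0, 0], [0, 0, 0], [0, 0, 0], [0, 0, 0], [0, 0, 0], [0, 0, 0], [0, 0, 0], [0, 0, 0], [0, 0, 0], [0, 0, 0], [0, 0, 0], [0, 0, 0], [0, 0, 0], [0, 0, 0]], "xyz": [[-0.04, 0.02, 0], [-0.04, 0.02, 0], [0.4, 0, 0], [0.6, 0, 0], [0.6, 0, 0], [0, 0, -0.8], [0, 0, -0.9], [0, 0, -0.9], [0, 0, -0.9], [0, -0.9, 0], [0, -0.9, 0], [0, -0.9, 0], [0, -0.9, 0], [0, -0.9, 0], [0, -0.9, 0], [0, -0.9, 0], [0, -0.9, 0]], "hand": [1, 1, 1, 1, 1, 1, 1, 1, 1, 1, 1, 1, 1, 1, 1, 1, 1]}}

```text
clock: 11.68
position: [390.4, -48.6, 116.3]
ee_rot: [0.08, 0.997, 0.0, 0.001]
contact_force: [0.2, 1.0, -1.9]
gripper_width: 23.0
grasp_force: 59.3
```

```bash
python3 - <<'E'
from h import *
s=arm.read_state();go(408.5,-122.3,29,-.16)
for c,zo in(("scene",1),("side",-2.5)):
    p=eyes.get_image(c);print(head(p,s["position"]+[77.3,-14,23]),jaw(p,zo))
    np.savez("pics/c_"+c,**{k:p[k] for k in("frame","range_z","camera_matrix","R","t")})
    A=p["range_z"]>0;w=world(p,A);c=cv2.cvtColor(p["frame"],cv2.COLOR_RGB2HSV)[A]
    P=w[(abs(w[:,2]-81.5-zo)<4)&(c[:,2]<110)&(w[:,0]>510)&(w[:,0]<620)]
    print(np.histogram(P[:,1],np.arange(-170,131,20)))
E
```

```text
clock 11.68 pos [390.4 -48.6 116.3] yaw -0.1607 F [ 0.2  1.  -1.9] w 23.0 | units [-1.18 -2.8   3.49] rotz units -0.006 tilt [ 0.002  0.    -1.   ]
(array([468.5, -63.3, 140.1]), 1071, np.float64(1.21)) (array([1.572000e-01, 5.596299e+02, 1.533000e-01, 5.507331e+02,
       1.863000e-01, 5.722725e+02]), 1159, [np.float64(579.2), np.float64(537.4)])
(array([ 15,  30,  65,  76,  86,  78,  88,  95,  97,  98,  95,  99, 106,
       101,  33]), array([-170, -150, -130, -110,  -90,  -70,  -50,  -30,  -10,   10,   30,
         50,   70,   90,  110,  130]))
(array([465. , -65. , 136.4]), 711, np.float64(1.52)) (array([1.890000e-01, 5.510339e+02, 1.789000e-01, 5.471132e+02,
       1.833000e-01, 5.686255e+02]), 378, [np.float64(576.7), np.float64(532.1)])
(array([ 1, 12, 21, 26, 25, 21, 19, 23, 25, 29, 38, 37, 29, 45, 28]), array([-170, -150, -130, -110,  -90,  -70,  -50,  -30,  -10,   10,   30,
         50,   70,   90,  110,  130]))
```

Call:
{"name": "apply_moves", "arguments": {"delta_rot": [[0, 0, 0], [0, 0, 0], [0, 0, 0], [0, 0, 0], [0, 0, 0], [0, 0, 0], [0, 0, 0], [0, 0, 0], [0, 0, 0], [0, 0, 0], [0, 0, 0], [0, 0, 0]], "xyz": [[0, -0.92, 0], [0, -0.92, 0], [0, -0.9, 0], [0, 0, 0.9], [0, 0, 0.9], [0, 0, 0.9], [0, 0, 0.6], [0, 0, 0.19], [-0.3, 0, 0], [-0.3, 0, 0], [-0.2, 0, 0], [0, 0, 0]], "hand": [1, 1, 1, 1, 1, 1, 1, 1, 1, 1, 1, 1]}}

```text
clock: 12.78
position: [402.7, -118.3, 30.0]
ee_rot: [0.08, 0.997, 0.0, 0.003]
contact_force: [0.1, 0.7, -1.1]
gripper_width: 23.2
grasp_force: 59.6
```

Call:
{"name": "apply_moves", "arguments": {"delta_rot": [[0, 0, 0], [0, 0, 0], [0, 0, 0], [0, 0, 0], [0, 0, 0], [0, 0, 0], [0, 0, 0], [0, 0, 0], [0, 0, 0], [0, 0, 0], [0, 0, 0], [0, 0, 0]], "xyz": [[-0.04, 0, 0], [-0.04, 0, 0], [-0.04, 0, 0], [-0.04, 0, 0], [-0.04, 0, 0], [-0.04, 0, 0], [-0.04, 0, 0], [-0.04, 0, 0], [-0.04, 0, 0], [-0.04, 0, 0], [-0.04, 0, 0], [-0.04, 0, 0]], "hand": [1, 1, 1, 1, 1, 1, 1, 1, 1, 1, 1, 1]}}

```text
clock: 13.78
position: [409.5, -120.3, 28.3]
ee_rot: [0.08, 0.997, -0.0, -0.002]
contact_force: [-3.2, 1.5, -0.2]
gripper_width: 22.8
grasp_force: 59.5
```

Call:
{"name": "apply_moves", "arguments": {"delta_rot": [[0, 0, 0], [0, 0, 0], [0, 0, 0], [0, 0, 0], [0, 0, 0], [0, 0, 0], [0, 0, 0], [0, 0, 0]], "xyz": [[-0.04, -0.005, 0], [-0.04, -0.005, 0], [-0.04, -0.005, 0], [-0.04, -0.005, 0], [-0.04, -0.005, 0], [-0.04, -0.005, 0], [-0.04, -0.005, 0], [-0.04, -0.005, 0]], "hand": [1, 1, 1, 1, 1, 1, 1, 1]}}

```text
clock: 14.45
position: [413.0, -122.4, 27.3]
ee_rot: [0.08, 0.997, -0.0, -0.006]
contact_force: [-10.2, 6.3, -0.0]
gripper_width: 22.9
grasp_force: 59.5
```

Call:
{"name": "apply_moves", "arguments": {"delta_rot": [[0, 0, 0], [0, 0, 0], [0, 0, 0], [0, 0, 0]], "xyz": [[-0.04, 0.02, 0], [-0.04, 0.02, 0], [-0.04, 0.02, 0], [-0.04, 0.02, 0]], "hand": [1, 1, 1, 1]}}

```text
clock: 14.78
position: [415.1, -121.5, 26.8]
ee_rot: [0.082, 0.997, -0.001, -0.008]
contact_force: [-11.7, 2.0, 0.2]
gripper_width: 23.0
grasp_force: 59.8
```

```bash
python3 - <<'E'
from h import *
s=arm.read_state();go(408.5,-122.3,29,-.16)
for c,zo in(("scene",1),("side",-2.5)):
    p=eyes.get_image(c);print(head(p,s["position"]+[77.3,-14,23]),jaw(p,zo))
save(p,"s4.png")
E
```

```text
clock 14.78 pos [ 415.1 -121.5   26.8] yaw -0.1637 F [-11.7   2.    0.2] w 23.0 | units [ 0.26 -0.08 -0.08] rotz units -0.035 tilt [-0.017  0.    -1.   ]
(array([ 493.7, -136.5,   52.1]), 742, np.float64(1.35)) (array([1.479000e-01, 5.596886e+02, 1.516000e-01, 5.511021e+02,
       1.589000e-01, 5.734765e+02]), 1182, [np.float64(578.4), np.float64(540.2)])
(array([ 492.6, -135.8,   48.4]), 427, np.float64(1.73)) (array([1.598000e-01, 5.525132e+02, 1.538000e-01, 5.486041e+02,
       1.463000e-01, 5.687436e+02]), 384, [np.float64(574.3), np.float64(537.4)])
```

Call:
{"name": "apply_moves", "arguments": {"delta_rot": [[0, 0, 0], [0, 0, 0], [0, 0, 0], [0, 0, 0], [0, 0, 0]], "xyz": [[-0.04, 0.005, 0], [-0.04, 0.005, 0], [-0.04, 0.005, 0], [-0.04, 0.005, 0], [-0.04, 0.005, 0]], "hand": [1, 1, 1, 1, 1]}}

```text
clock: 15.3
position: [418.0, -121.9, 26.3]
ee_rot: [0.082, 0.997, -0.001, -0.01]
contact_force: [-15.0, 2.8, 0.5]
gripper_width: 23.1
grasp_force: 59.9
```

```bash
python3 - <<'E'
from h import *
s=arm.read_state();go(408.5,-122.3,29,-.16)
for c,zo in(("scene",1),("side",-2.5)):
    p=eyes.get_image(c);print(head(p,s["position"]+[77.3,-14,23]),jaw(p,zo))
E
```

```text
clock 15.3 pos [ 418.  -121.9   26.3] yaw -0.165 F [-15.    2.8   0.5] w 23.1 | units [ 0.37 -0.08 -0.1 ] rotz units -0.047 tilt [-0.021  0.    -1.   ]
(array([ 496.4, -136.9,   52.1]), 730, np.float64(1.42)) (array([1.376000e-01, 5.604340e+02, 1.368000e-01, 5.516843e+02,
       1.440000e-01, 5.735969e+02]), 1168, [np.float64(577.2), np.float64(542.7)])
(array([ 494.6, -136.3,   48.2]), 431, np.float64(1.83)) (array([1.491000e-01, 5.530307e+02, 1.408000e-01, 5.490262e+02,
       1.254000e-01, 5.697563e+02]), 402, [np.float64(573.2), np.float64(540.5)])
```

Call:
{"name": "apply_moves", "arguments": {"delta_rot": [[0, 0, 0], [0, 0, 0], [0, 0, 0], [0, 0, 0], [0, 0, 0], [0, 0, 0], [0, 0, 0], [0, 0, 0], [0, 0, 0], [0, 0, 0], [0, 0, 0], [0, 0, 0], [0, 0, 0], [0, 0, 0], [0, 0, 0], [0, 0, 0], [0, 0, 0], [0, 0, 0], [0, 0, 0]], "xyz": [[0.4, 0, 0], [0.6, 0, 0], [0.6, 0, 0], [0, 0, -0.8], [0, 0, -0.9], [0, 0, -0.9], [0, 0, -0.9], [0, 0.9, 0], [0, 0.9, 0], [0, 0.9, 0], [0, 0.9, 0], [0, 0.9, 0], [0, 0.9, 0], [0, 0.9, 0], [0, 0.9, 0], [0, 0.9, 0], [0, 0.9, 0], [0, 0.92, 0], [0, 0, 0]], "hand": [1, 1, 1, 1, 1, 1, 1, 1, 1, 1, 1, 1, 1, 1, 1, 1, 1, 1, 1]}}

```text
clock: 16.98
position: [431.2, 133.9, 117.2]
ee_rot: [0.078, 0.997, 0.002, 0.003]
contact_force: [0.4, -0.6, -3.4]
gripper_width: 23.0
grasp_force: 59.5
```

```bash
python3 - <<'E'
from h import *
s=arm.read_state();go(451.5,123,29,-.16)
for c,zo in(("scene",1),("side",-2.5)):
    p=eyes.get_image(c);print(head(p,s["position"]+[77.3,-14,23]),jaw(p,zo))
E
```

```text
clock 16.98 pos [431.2 133.9 117.2] yaw -0.1567 F [ 0.4 -0.6 -3.4] w 23.0 | units [-0.85 -0.32  3.53] rotz units 0.032 tilt [ 0.006  0.003 -1.   ]
(array([509.4, 119.5, 141. ]), 1206, np.float64(1.1)) (array([1.153000e-01, 5.672501e+02, 1.284000e-01, 5.574760e+02,
       1.208000e-01, 5.750944e+02]), 383, [np.float64(579.2), np.float64(548.6)])
(array([506.3, 118.3, 137.6]), 789, np.float64(1.41)) (array([1.452000e-01, 5.530348e+02, 1.380000e-01, 5.488345e+02,
       2.494000e-01, 5.604963e+02]), 112, [np.float64(574.8), np.float64(527.2)])
```

Call:
{"name": "apply_moves", "arguments": {"delta_rot": [[0, 0, 0], [0, 0, 0], [0, 0, 0], [0, 0, 0], [0, 0, 0], [0, 0, 0], [0, 0, 0], [0, 0, 0], [0, 0, 0], [0, 0, 0], [0, 0, 0], [0, 0, 0], [0, 0, 0], [0, 0, 0], [0, 0, 0], [0, 0, 0], [0, 0, 0], [0, 0, 0], [0, 0, 0]], "xyz": [[0, -0.27, 0.9], [0, 0, 0.9], [0, 0, 0.9], [0, 0, 0.6], [0, 0, 0.23], [-0.3, 0, 0], [-0.26, 0, 0], [0, 0, 0], [-0.04, 0, 0], [-0.04, 0, 0], [-0.04, 0, 0], [-0.04, 0, 0], [-0.04, 0, 0], [-0.04, 0, 0], [-0.04, 0, 0], [-0.04, 0, 0], [-0.04, 0.01, 0], [-0.04, 0.01, 0], [-0.04, 0.01, 0]], "hand": [1, 1, 1, 1, 1, 1, 1, 1, 1, 1, 1, 1, 1, 1, 1, 1, 1, 1, 1]}}

```text
clock: 18.67
position: [450.3, 119.1, 27.4]
ee_rot: [0.081, 0.997, -0.001, -0.002]
contact_force: [-6.2, 2.2, -1.8]
gripper_width: 22.8
grasp_force: 59.5
```

Call:
{"name": "apply_moves", "arguments": {"delta_rot": [[0, 0, 0], [0, 0, 0], [0, 0, 0], [0, 0, 0], [0, 0, 0], [0, 0, 0], [0, 0, 0], [0, 0, 0]], "xyz": [[-0.04, 0.02, 0], [-0.04, 0.02, 0], [-0.04, 0.02, 0], [-0.04, 0.02, 0], [-0.04, 0.02, 0], [-0.04, 0.02, 0], [-0.04, 0.02, 0], [-0.04, 0.01, 0]], "hand": [1, 1, 1, 1, 1, 1, 1, 1]}}

```text
clock: 19.33
position: [455.5, 119.6, 26.4]
ee_rot: [0.082, 0.997, -0.003, -0.005]
contact_force: [-10.3, 0.0, -1.4]
gripper_width: 23.0
grasp_force: 60.0
```

```bash
python3 - <<'E'
from h import *
s=arm.read_state();go(451.5,123,29,-.16)
for c,zo in(("scene",1),("side",-2.5)):
    p=eyes.get_image(c);print(head(p,s["position"]+[77.3,-14,23]),jaw(p,zo))
E
```

```text
clock 19.33 pos [455.5 119.6  26.4] yaw -0.1637 F [-10.3   0.   -1.4] w 23.0 | units [ 0.18  0.11 -0.1 ] rotz units -0.035 tilt [-0.011 -0.005 -1.   ]
(array([533.9, 104.6,  51. ]), 984, np.float64(1.26)) (array([-8.000000e-03,  5.726363e+02, -6.322000e-01,  5.826304e+02,
        1.559000e-01,  5.770444e+02]), 692, [np.float64(555.1), np.float64(613.6)])
(array([531.9, 105.4,  47.9]), 669, np.float64(1.53)) (array([1.734000e-01, 5.560590e+02, 1.671000e-01, 5.518373e+02,
       1.921000e-01, 5.703998e+02]), 316, [np.float64(579.8), np.float64(535.6)])
```

Call:
{"name": "apply_moves", "arguments": {"delta_rot": [[0, 0, 0], [0, 0, 0], [0, 0, 0], [0, 0, 0], [0, 0, 0]], "xyz": [[-0.04, 0.01, 0], [-0.04, 0.01, 0], [-0.04, 0.01, 0], [-0.04, 0.01, 0], [-0.04, 0.01, 0]], "hand": [1, 1, 1, 1, 1]}}

```text
clock: 19.85
position: [459.1, 119.4, 25.9]
ee_rot: [0.082, 0.997, -0.004, -0.007]
contact_force: [-13.2, 1.2, -0.7]
gripper_width: 23.5
grasp_force: 60.1
```

Call:
{"name": "apply_moves", "arguments": {"delta_rot": [[0, 0, 0], [0, 0, 0], [0, 0, 0], [0, 0, 0], [0, 0, 0], [0, 0, 0], [0, 0, 0], [0, 0, 0], [0, 0, 0], [0, 0, 0], [0, 0, 0], [0, 0, 0], [0, 0, 0], [0, 0, 0], [0, 0, 0], [0, 0, 0], [0, 0, 0], [0, 0, 0], [0, 0, 0], [0, 0, 0]], "xyz": [[-0.04, 0, 0], [0.4, 0, 0], [0.6, 0, 0], [0.6, 0, 0], [0, 0, -0.8], [0, 0, -0.9], [0, 0, -0.9], [0, 0, -0.9], [0, -0.9, 0], [0, -0.9, 0], [0, -0.9, 0], [0, -0.9, 0], [0, -0.9, 0], [0, -0.9, 0], [0, -0.9, 0], [0, -0.9, 0], [0, -0.9, 0], [0, -0.9, 0], [0, -0.9, 0], [0, 0, 0]], "hand": [1, 1, 1, 1, 1, 1, 1, 1, 1, 1, 1, 1, 1, 1, 1, 1, 1, 1, 1, 1]}}

```text
clock: 21.52
position: [387.1, -117.6, 115.7]
ee_rot: [0.082, 0.997, -0.0, 0.0]
contact_force: [-0.1, 0.3, -3.0]
gripper_width: 22.8
grasp_force: 59.8
```

Call:
{"name": "apply_moves", "arguments": {"delta_rot": [[0, 0, 0], [0, 0, 0]], "xyz": [[0, 0, 0], [0, 0, 0]], "hand": [1, 1]}}

```text
clock: 21.68
position: [388.1, -115.3, 115.8]
ee_rot: [0.08, 0.997, 0.0, 0.001]
contact_force: [1.0, -0.1, -3.6]
gripper_width: 23.1
grasp_force: 59.8
```

```bash
cat >> h.py <<'E'
def uv():
    s=arm.read_state();p=s["position"];print("t",round(s["clock"],2),"u",round(p[0]*.987-p[1]*.16,1),"v",round((p[0]-545.6)*.16+(p[1]+17.6)*.987,1),"z",p[2].round(1));go(0,0,0,-.16)
    for c,zo in(("scene",1),("side",-2.5)):
        q=eyes.get_image(c);h=head(q,p+[77.3,-14,23]);print(h,jaw(q,zo),"head v",round((h[0][0]-545.6)*.16+(h[0][1]+17.6)*.987,1))
E
python3 -c "
from h import *
uv()"
```

```text
t 21.68 u 401.5 v -121.6 z 115.8
clock 21.68 pos [ 388.1 -115.3  115.8] yaw -0.1609 F [ 1.  -0.1 -3.6] w 23.1 | units [16.07  2.06  4.61] rotz units -0.009 tilt [ 0.001 -0.    -1.   ]
(array([ 466.2, -129.9,  139.6]), 1029, np.float64(1.22)) (array([1.827000e-01, 5.644403e+02, 1.811000e-01, 5.557477e+02,
       1.921000e-01, 5.781697e+02]), 1221, [np.float64(586.4), np.float64(540.5)]) head v -123.5
(array([ 464.5, -128.9,  136.1]), 670, np.float64(1.57)) (array([1.932000e-01, 5.574716e+02, 1.814000e-01, 5.526987e+02,
       1.851000e-01, 5.747274e+02]), 437, [np.float64(582.8), np.float64(537.7)]) head v -122.8
```

Call:
{"name": "apply_moves", "arguments": {"delta_rot": [[0, 0, 0], [0, 0, 0], [0, 0, 0], [0, 0, 0], [0, 0, 0], [0, 0, 0], [0, 0, 0], [0, 0, 0], [0, 0, 0], [0, 0, 0], [0, 0, 0], [0, 0, 0], [0, 0, 0], [0, 0, 0], [0, 0, 0], [0, 0, 0], [0, 0, 0], [0, 0, 0], [0, 0, 0], [0, 0, 0]], "xyz": [[0, 0, 0.9], [0, 0, 0.9], [0, 0, 0.9], [0, 0, 0.6], [-0.3, 0, 0.17], [-0.3, 0, 0], [-0.1, 0, 0], [0, 0, 0], [-0.04, 0, 0], [-0.04, 0, 0], [-0.04, 0, 0], [-0.04, 0, 0], [-0.04, 0, 0], [-0.04, 0, 0], [-0.04, 0, 0], [-0.04, 0, 0], [-0.04, 0.01, 0], [-0.04, 0.01, 0], [-0.04, 0.01, 0], [-0.04, 0.01, 0]], "hand": [1, 1, 1, 1, 1, 1, 1, 1, 1, 1, 1, 1, 1, 1, 1, 1, 1, 1, 1, 1]}}

```text
clock: 23.45
position: [414.8, -119.3, 28.2]
ee_rot: [0.081, 0.997, -0.0, -0.002]
contact_force: [-4.1, 0.2, -1.9]
gripper_width: 22.9
grasp_force: 59.8
```

Call:
{"name": "apply_moves", "arguments": {"delta_rot": [[0, 0, 0], [0, 0, 0], [0, 0, 0], [0, 0, 0], [0, 0, 0], [0, 0, 0]], "xyz": [[-0.04, 0.01, 0], [-0.04, 0.01, 0], [-0.04, 0.01, 0], [-0.04, 0.01, 0], [-0.04, 0.01, 0], [-0.04, 0.01, 0]], "hand": [1, 1, 1, 1, 1, 1]}}

```text
clock: 23.95
position: [417.2, -119.1, 27.3]
ee_rot: [0.082, 0.997, -0.0, -0.006]
contact_force: [-9.2, -0.6, -1.2]
gripper_width: 23.2
grasp_force: 60.3
```

```bash
python3 -c "
from h import *
uv()"
```

```text
t 23.95 u 430.8 v -120.7 z 27.3
clock 23.95 pos [ 417.2 -119.1   27.3] yaw -0.1641 F [-9.2 -0.6 -1.2] w 23.2 | units [17.23  1.97  1.3 ] rotz units -0.039 tilt [-0.012  0.    -1.   ]
(array([ 495.6, -134.6,   52.2]), 726, np.float64(1.39)) (array([1.732000e-01, 5.647985e+02, 1.704000e-01, 5.562697e+02,
       1.785000e-01, 5.785343e+02]), 1178, [np.float64(585.5), np.float64(542.6)]) head v -123.5
(array([ 494.1, -133.7,   48.8]), 437, np.float64(1.69)) (array([1.848000e-01, 5.578121e+02, 1.708000e-01, 5.534253e+02,
       1.773000e-01, 5.749629e+02]), 424, [np.float64(582.3), np.float64(539.5)]) head v -122.8
```

Call:
{"name": "apply_moves", "arguments": {"delta_rot": [[0, 0, 0], [0, 0, 0], [0, 0, 0], [0, 0, 0], [0, 0, 0], [0, 0, 0], [0, 0, 0]], "xyz": [[-0.04, 0.01, 0], [-0.04, 0.01, 0], [-0.04, 0.01, 0], [-0.04, 0.01, 0], [-0.04, 0.01, 0], [-0.04, 0.01, 0], [-0.04, 0.01, 0]], "hand": [1, 1, 1, 1, 1, 1, 1]}}

```text
clock: 24.63
position: [421.2, -118.9, 26.6]
ee_rot: [0.083, 0.996, -0.001, -0.009]
contact_force: [-13.1, -3.3, 0.8]
gripper_width: 22.8
grasp_force: 61.2
```

Call:
{"name": "apply_moves", "arguments": {"delta_rot": [[0, 0, 0], [0, 0, 0]], "xyz": [[-0.04, 0.01, 0], [-0.04, 0.01, 0]], "hand": [1, 1]}}

```text
clock: 24.8
position: [422.3, -118.9, 26.4]
ee_rot: [0.084, 0.996, -0.001, -0.01]
contact_force: [-14.7, -3.1, 0.3]
gripper_width: 23.1
grasp_force: 61.4
```

```bash
python3 -c "
from h import *
uv()"
```

```text
t 24.8 u 435.9 v -119.7 z 26.4
clock 24.8 pos [ 422.3 -118.9   26.4] yaw -0.1674 F [-14.7  -3.1   0.3] w 23.1 | units [17.43  1.88  1.4 ] rotz units -0.071 tilt [-0.02 -0.   -1.  ]
(array([ 500.7, -135.3,   51.9]), 696, np.float64(1.35)) (array([1.458000e-01, 5.658922e+02, 1.494000e-01, 5.571762e+02,
       1.560000e-01, 5.793743e+02]), 1155, [np.float64(584.2), np.float64(546.6)]) head v -123.4
(array([ 498.5, -134.1,   48. ]), 437, np.float64(1.69)) (array([1.637000e-01, 5.588639e+02, 1.469000e-01, 5.547069e+02,
       1.638000e-01, 5.752123e+02]), 421, [np.float64(581.1), np.float64(542.9)]) head v -122.5
```

Call:
{"name": "apply_moves", "arguments": {"delta_rot": [[0, 0, 0], [0, 0, 0], [0, 0, 0]], "xyz": [[-0.04, -0.02, 0], [-0.04, -0.01, 0], [-0.04, -0.01, 0]], "hand": [1, 1, 1]}}

```text
clock: 25.15
position: [424.3, -120.2, 26.2]
ee_rot: [0.083, 0.996, -0.001, -0.011]
contact_force: [-16.4, -0.2, 0.0]
gripper_width: 22.7
grasp_force: 60.8
```

Call:
{"name": "apply_moves", "arguments": {"delta_rot": [[0, 0, 0], [0, 0, 0], [0, 0, 0], [0, 0, 0], [0, 0, 0], [0, 0, 0], [0, 0, 0], [0, 0, 0], [0, 0, 0], [0, 0, 0], [0, 0, 0], [0, 0, 0], [0, 0, 0], [0, 0, 0], [0, 0, 0], [0, 0, 0], [0, 0, 0], [0, 0, 0], [0, 0, 0], [0, 0, 0]], "xyz": [[0.5, 0, 0], [0.6, 0, 0], [0.6, 0, 0], [0, 0, -0.8], [0, 0, -0.9], [0, 0, -0.9], [0, 0, -0.9], [0, 0.9, 0], [0, 0.9, 0], [0, 0.9, 0], [0, 0.9, 0], [0, 0.9, 0], [0, 0.9, 0], [0, 0.9, 0], [0, 0.9, 0], [0, 0.9, 0], [0, 0.9, 0], [0, 0.82, 0], [0, 0, 0], [0, 0, 0]], "hand": [1, 1, 1, 1, 1, 1, 1, 1, 1, 1, 1, 1, 1, 1, 1, 1, 1, 1, 1, 1]}}

```text
clock: 26.82
position: [433.2, 131.1, 116.4]
ee_rot: [0.079, 0.997, 0.0, 0.001]
contact_force: [0.1, -0.9, -1.6]
gripper_width: 23.1
grasp_force: 59.7
```

Call:
{"name": "apply_moves", "arguments": {"delta_rot": [[0, 0, 0], [0, 0, 0]], "xyz": [[0, 0, 0], [0, 0, 0]], "hand": [1, 1]}}

```text
clock: 26.98
position: [432.4, 129.2, 116.2]
ee_rot: [0.081, 0.997, -0.0, -0.0]
contact_force: [0.9, -0.3, -2.5]
gripper_width: 22.9
grasp_force: 59.7
```

```bash
python3 -c "
from h import *
uv()"
```

```text
t 26.98 u 406.1 v 126.8 z 116.2
clock 26.98 pos [432.4 129.2 116.2] yaw -0.1615 F [ 0.9 -0.3 -2.5] w 22.9 | units [16.24 -7.88  4.65] rotz units -0.015 tilt [-0. -0. -1.]
(array([510.6, 114.7, 139.5]), 1173, np.float64(1.11)) (array([1.143000e-01, 5.734482e+02, 1.056000e-01, 5.638038e+02,
       1.277000e-01, 5.810676e+02]), 492, [np.float64(584.6), np.float64(555.9)]) head v 125.0
(array([508.8, 114.9, 136.7]), 779, np.float64(1.45)) (array([1.562000e-01, 5.580681e+02, 1.389000e-01, 5.555991e+02,
       2.373000e-01, 5.687653e+02]), 112, [np.float64(581.7), np.float64(535.5)]) head v 124.9
```

Call:
{"name": "apply_moves", "arguments": {"delta_rot": [[0, 0, 0], [0, 0, 0], [0, 0, 0], [0, 0, 0], [0, 0, 0], [0, 0, 0], [0, 0, 0], [0, 0, 0], [0, 0, 0], [0, 0, 0], [0, 0, 0], [0, 0, 0], [0, 0, 0], [0, 0, 0], [0, 0, 0], [0, 0, 0], [0, 0, 0], [0, 0, 0], [0, 0, 0], [0, 0, 0]], "xyz": [[0, 0, 0.9], [0, 0, 0.9], [0, 0, 0.9], [0, 0, 0.6], [-0.3, 0, 0.19], [-0.24, 0, 0], [-0.1, 0, 0], [0, 0, 0], [-0.04, 0, 0], [-0.04, 0, 0], [-0.04, 0, 0], [-0.04, 0, 0], [-0.04, 0, 0], [-0.04, 0, 0], [-0.04, 0, 0], [-0.04, 0, 0], [-0.04, 0.01, 0], [-0.04, 0.01, 0], [-0.04, 0.01, 0], [-0.04, 0.01, 0]], "hand": [1, 1, 1, 1, 1, 1, 1, 1, 1, 1, 1, 1, 1, 1, 1, 1, 1, 1, 1, 1]}}

```text
clock: 28.75
position: [458.0, 125.5, 28.2]
ee_rot: [0.081, 0.997, -0.001, -0.002]
contact_force: [-6.2, 1.9, -2.0]
gripper_width: 23.3
grasp_force: 59.7
```

Call:
{"name": "apply_moves", "arguments": {"delta_rot": [[0, 0, 0], [0, 0, 0], [0, 0, 0], [0, 0, 0], [0, 0, 0], [0, 0, 0]], "xyz": [[-0.04, 0.01, 0], [-0.04, 0.01, 0], [-0.04, 0.01, 0], [-0.04, 0.01, 0], [-0.04, 0.01, 0], [-0.04, 0.01, 0]], "hand": [1, 1, 1, 1, 1, 1]}}

```text
clock: 29.25
position: [462.3, 125.2, 27.7]
ee_rot: [0.081, 0.997, -0.002, -0.004]
contact_force: [-10.1, 2.3, -1.8]
gripper_width: 23.2
grasp_force: 59.8
```

```bash
python3 -c "
from h import *
uv()"
```

```text
t 29.25 u 436.3 v 127.6 z 27.7
clock 29.25 pos [462.3 125.2  27.7] yaw -0.162 F [-10.1   2.3  -1.8] w 23.2 | units [17.43 -7.92  1.29] rotz units -0.019 tilt [-0.009 -0.004 -1.   ]
(array([540.8, 110.7,  52. ]), 950, np.float64(1.31)) (array([ 3.000000e-03,  5.791571e+02, -6.110000e-01,  5.962122e+02,
        1.328000e-01,  5.840973e+02]), 591, [np.float64(565.3), np.float64(624.1)]) head v 125.9
(array([538.9, 111.6,  49. ]), 654, np.float64(1.47)) (array([1.705000e-01, 5.620236e+02, 1.671000e-01, 5.580140e+02,
       1.785000e-01, 5.784587e+02]), 289, [np.float64(586.2), np.float64(543.7)]) head v 126.4
```

Call:
{"name": "apply_moves", "arguments": {"delta_rot": [[0, 0, 0], [0, 0, 0], [0, 0, 0], [0, 0, 0], [0, 0, 0]], "xyz": [[-0.04, 0.01, 0], [-0.04, 0.01, 0], [-0.04, 0.01, 0], [-0.04, 0.01, 0], [-0.04, 0.01, 0]], "hand": [1, 1, 1, 1, 1]}}

```text
clock: 29.77
position: [465.9, 125.0, 27.2]
ee_rot: [0.081, 0.997, -0.003, -0.006]
contact_force: [-12.8, 3.2, -0.9]
gripper_width: 22.8
grasp_force: 59.8
```

Call:
{"name": "apply_moves", "arguments": {"delta_rot": [[0, 0, 0]], "xyz": [[-0.04, 0, 0]], "hand": [1]}}

```text
clock: 29.85
position: [466.7, 124.9, 27.2]
ee_rot: [0.081, 0.997, -0.003, -0.006]
contact_force: [-12.1, 4.4, -0.6]
gripper_width: 23.1
grasp_force: 59.8
```

Call:
{"name": "apply_moves", "arguments": {"delta_rot": [[0, 0, 0], [0, 0, 0], [0, 0, 0], [0, 0, 0], [0, 0, 0], [0, 0, 0], [0, 0, 0], [0, 0, 0], [0, 0, 0], [0, 0, 0], [0, 0, 0], [0, 0, 0], [0, 0, 0], [0, 0, 0], [0, 0, 0], [0, 0, 0], [0, 0, 0], [0, 0, 0], [0, 0, 0], [0, 0, 0]], "xyz": [[0.5, 0, 0], [0.6, 0, 0], [0.6, 0, 0], [0, 0, -0.8], [0, 0, -0.9], [0, 0, -0.9], [0, 0, -0.9], [0, -0.92, 0], [0, -0.92, 0], [0, -0.92, 0], [0, -0.92, 0], [0, -0.92, 0], [0, -0.92, 0], [0, -0.92, 0], [0, -0.92, 0], [0, -0.92, 0], [0, -0.92, 0], [0, -0.9, 0], [0, 0, 0], [0, 0, 0]], "hand": [1, 1, 1, 1, 1, 1, 1, 1, 1, 1, 1, 1, 1, 1, 1, 1, 1, 1, 1, 1]}}

```text
clock: 31.52
position: [390.2, -116.2, 116.6]
ee_rot: [0.082, 0.997, -0.0, 0.0]
contact_force: [-0.0, 0.2, -1.2]
gripper_width: 23.1
grasp_force: 59.9
```

Call:
{"name": "apply_moves", "arguments": {"delta_rot": [[0, 0, 0], [0, 0, 0]], "xyz": [[0, 0, 0], [0, 0, 0]], "hand": [1, 1]}}

```text
clock: 31.68
position: [390.6, -114.8, 116.7]
ee_rot: [0.08, 0.997, 0.0, 0.0]
contact_force: [-0.2, -0.4, -2.5]
gripper_width: 22.9
grasp_force: 59.9
```

```bash
python3 -c "
from h import *
uv()"
```

```text
t 31.68 u 403.9 v -120.8 z 116.7
clock 31.68 pos [ 390.6 -114.8  116.7] yaw -0.1599 F [-0.2 -0.4 -2.5] w 22.9 | units [16.16  2.05  4.66] rotz units 0.001 tilt [ 0.  0. -1.]
(array([ 468.8, -129.6,  140.2]), 1011, np.float64(1.21)) (array([1.850000e-01, 5.700757e+02, 1.826000e-01, 5.616069e+02,
       1.924000e-01, 5.838462e+02]), 1208, [np.float64(592.2), np.float64(546.1)]) head v -122.8
(array([ 466.9, -128.4,  137.1]), 670, np.float64(1.59)) (array([1.950000e-01, 5.632591e+02, 1.824000e-01, 5.587603e+02,
       1.861000e-01, 5.809911e+02]), 446, [np.float64(589.0), np.float64(543.7)]) head v -122.0
```

Call:
{"name": "apply_moves", "arguments": {"delta_rot": [[0, 0, 0], [0, 0, 0], [0, 0, 0], [0, 0, 0], [0, 0, 0], [0, 0, 0], [0, 0, 0], [0, 0, 0], [0, 0, 0], [0, 0, 0], [0, 0, 0], [0, 0, 0], [0, 0, 0], [0, 0, 0], [0, 0, 0], [0, 0, 0], [0, 0, 0], [0, 0, 0], [0, 0, 0], [0, 0, 0]], "xyz": [[0, 0, 0.9], [0, 0, 0.9], [0, 0, 0.9], [0, 0, 0.6], [-0.4, 0, 0.2], [-0.3, 0, 0], [-0.14, 0, 0], [0, 0, 0], [-0.04, 0, 0], [-0.04, 0, 0], [-0.04, 0, 0], [-0.04, 0, 0], [-0.04, 0, 0], [-0.04, 0, 0], [-0.04, 0, 0], [-0.04, 0, 0], [-0.04, 0.01, 0], [-0.04, 0.01, 0], [-0.04, 0.01, 0], [-0.04, 0.01, 0]], "hand": [1, 1, 1, 1, 1, 1, 1, 1, 1, 1, 1, 1, 1, 1, 1, 1, 1, 1, 1, 1]}}

```text
clock: 33.45
position: [420.8, -119.7, 28.5]
ee_rot: [0.081, 0.997, -0.0, -0.002]
contact_force: [-4.8, 0.5, -1.3]
gripper_width: 23.0
grasp_force: 59.9
```

Call:
{"name": "apply_moves", "arguments": {"delta_rot": [[0, 0, 0], [0, 0, 0], [0, 0, 0], [0, 0, 0], [0, 0, 0], [0, 0, 0], [0, 0, 0]], "xyz": [[-0.04, 0.01, 0], [-0.04, 0.01, 0], [-0.04, 0.01, 0], [-0.04, 0.01, 0], [-0.04, 0.01, 0], [-0.04, 0, 0], [-0.04, 0, 0]], "hand": [1, 1, 1, 1, 1, 1, 1]}}

```text
clock: 34.03
position: [423.8, -119.9, 27.5]
ee_rot: [0.082, 0.997, -0.0, -0.007]
contact_force: [-10.4, 0.4, -1.1]
gripper_width: 23.1
grasp_force: 60.3
```

```bash
python3 -c "
from h import *
uv()"
```

```text
t 34.03 u 437.4 v -120.4 z 27.5
clock 34.03 pos [ 423.8 -119.9   27.5] yaw -0.1638 F [-10.4   0.4  -1.1] w 23.1 | units [17.49  1.97  1.32] rotz units -0.036 tilt [-0.013  0.    -1.   ]
(array([ 502.2, -135.4,   52.5]), 732, np.float64(1.41)) (array([1.653000e-01, 5.707667e+02, 1.653000e-01, 5.622732e+02,
       1.827000e-01, 5.844529e+02]), 1160, [np.float64(591.5), np.float64(548.7)]) head v -123.2
(array([ 500.9, -135. ,   48.7]), 460, np.float64(1.71)) (array([1.804000e-01, 5.637324e+02, 1.713000e-01, 5.597267e+02,
       1.693000e-01, 5.819438e+02]), 430, [np.float64(588.5), np.float64(546.7)]) head v -123.0
```

Twist about −0.012; push on.

Call:
{"name": "apply_moves", "arguments": {"delta_rot": [[0, 0, 0], [0, 0, 0], [0, 0, 0], [0, 0, 0], [0, 0, 0], [0, 0, 0], [0, 0, 0], [0, 0, 0]], "xyz": [[-0.04, 0, 0], [-0.04, 0, 0], [-0.04, 0, 0], [-0.04, 0, 0], [-0.04, 0, 0], [-0.04, 0, 0], [-0.04, 0, 0], [-0.04, 0, 0]], "hand": [1, 1, 1, 1, 1, 1, 1, 1]}}

```text
clock: 34.8
position: [428.6, -121.2, 26.7]
ee_rot: [0.082, 0.997, -0.001, -0.01]
contact_force: [-13.3, 0.2, 0.4]
gripper_width: 22.7
grasp_force: 60.3
```

Call:
{"name": "apply_moves", "arguments": {"delta_rot": [[0, 0, 0], [0, 0, 0], [0, 0, 0]], "xyz": [[-0.04, 0, 0], [-0.04, 0, 0], [-0.04, 0, 0]], "hand": [1, 1, 1]}}

```text
clock: 35.05
position: [430.3, -121.7, 26.4]
ee_rot: [0.082, 0.997, -0.001, -0.011]
contact_force: [-14.9, 2.1, 1.3]
gripper_width: 23.0
grasp_force: 60.3
```

```bash
python3 -c "
from h import *
uv()"
```

```text
t 35.05 u 444.2 v -121.2 z 26.4
clock 35.05 pos [ 430.3 -121.7   26.4] yaw -0.1651 F [-14.9   2.1   1.3] w 23.0 | units [17.75  1.98  1.43] rotz units -0.049 tilt [-0.022  0.    -1.   ]
(array([ 508.6, -137. ,   52.1]), 721, np.float64(1.39)) (array([1.333000e-01, 5.722807e+02, 1.346000e-01, 5.635331e+02,
       1.443000e-01, 5.856350e+02]), 1146, [np.float64(589.1), np.float64(554.8)]) head v -123.8
(array([ 507.2, -135.9,   48.6]), 461, np.float64(1.83)) (array([1.442000e-01, 5.645934e+02, 1.295000e-01, 5.606247e+02,
       1.450000e-01, 5.820963e+02]), 434, [np.float64(585.6), np.float64(551.9)]) head v -122.9
```

Call:
{"name": "apply_moves", "arguments": {"delta_rot": [[0, 0, 0], [0, 0, 0], [0, 0, 0], [0, 0, 0], [0, 0, 0], [0, 0, 0], [0, 0, 0], [0, 0, 0], [0, 0, 0], [0, 0, 0], [0, 0, 0], [0, 0, 0], [0, 0, 0], [0, 0, 0], [0, 0, 0], [0, 0, 0], [0, 0, 0], [0, 0, 0], [0, 0, 0], [0, 0, 0]], "xyz": [[0.5, 0, 0], [0.6, 0, 0], [0.6, 0, 0], [0, 0, -0.8], [0, 0, -0.9], [0, 0, -0.9], [0, 0, -0.9], [0, 0.9, 0], [0, 0.9, 0], [0, 0.9, 0], [0, 0.9, 0], [0, 0.9, 0], [0, 0.9, 0], [0, 0.9, 0], [0, 0.9, 0], [0, 0.9, 0], [0, 0.9, 0], [0, 0.82, 0], [0, 0, 0], [0, 0, 0]], "hand": [1, 1, 1, 1, 1, 1, 1, 1, 1, 1, 1, 1, 1, 1, 1, 1, 1, 1, 1, 1]}}

```text
clock: 36.82
position: [439.0, 129.1, 116.6]
ee_rot: [0.079, 0.997, 0.0, 0.001]
contact_force: [-0.3, -0.5, -2.8]
gripper_width: 23.0
grasp_force: 59.7
```

Call:
{"name": "apply_moves", "arguments": {"delta_rot": [[0, 0, 0], [0, 0, 0]], "xyz": [[0, 0, 0], [0, 0, 0]], "hand": [1, 1]}}

```text
clock: 36.98
position: [438.2, 127.3, 116.5]
ee_rot: [0.081, 0.997, -0.0, -0.0]
contact_force: [-0.2, -0.3, -2.6]
gripper_width: 23.2
grasp_force: 59.7
```

```bash
python3 -c "
from h import *
uv()"
```

```text
t 36.98 u 412.1 v 125.8 z 116.5
clock 36.98 pos [438.2 127.3 116.5] yaw -0.1615 F [-0.2 -0.3 -2.6] w 23.2 | units [16.48 -7.84  4.66] rotz units -0.014 tilt [-0.  0. -1.]
(array([516.3, 112.5, 139.8]), 1157, np.float64(1.1)) (array([1.025000e-01, 5.794749e+02, 1.203000e-01, 5.692943e+02,
       1.160000e-01, 5.871730e+02]), 466, [np.float64(590.5), np.float64(561.5)]) head v 123.7
(array([514.8, 113.2, 137. ]), 762, np.float64(1.42)) (array([1.620000e-01, 5.641499e+02, 5.840000e-02, 5.691059e+02,
       1.623000e-01, 5.812144e+02]), 127, [np.float64(586.6), np.float64(559.5)]) head v 124.2
```

Call:
{"name": "apply_moves", "arguments": {"delta_rot": [[0, 0, 0], [0, 0, 0], [0, 0, 0], [0, 0, 0], [0, 0, 0], [0, 0, 0], [0, 0, 0], [0, 0, 0], [0, 0, 0], [0, 0, 0], [0, 0, 0], [0, 0, 0], [0, 0, 0], [0, 0, 0], [0, 0, 0], [0, 0, 0], [0, 0, 0], [0, 0, 0], [0, 0, 0], [0, 0, 0]], "xyz": [[0, 0, 0.9], [0, 0, 0.9], [0, 0, 0.9], [0, 0, 0.6], [-0.3, 0, 0.2], [-0.24, 0, 0], [-0.06, 0, 0], [0, 0, 0], [-0.04, 0, 0], [-0.04, 0, 0], [-0.04, 0, 0], [-0.04, 0, 0], [-0.04, 0, 0], [-0.04, 0, 0], [-0.04, 0, 0], [-0.04, 0, 0], [-0.04, 0.01, 0], [-0.04, 0.01, 0], [-0.04, 0.01, 0], [-0.04, 0.01, 0]], "hand": [1, 1, 1, 1, 1, 1, 1, 1, 1, 1, 1, 1, 1, 1, 1, 1, 1, 1, 1, 1]}}

```text
clock: 38.75
position: [463.1, 123.8, 28.3]
ee_rot: [0.08, 0.997, -0.001, -0.002]
contact_force: [-5.6, 1.5, -1.0]
gripper_width: 22.7
grasp_force: 59.7
```

Call:
{"name": "apply_moves", "arguments": {"delta_rot": [[0, 0, 0], [0, 0, 0], [0, 0, 0], [0, 0, 0], [0, 0, 0], [0, 0, 0], [0, 0, 0]], "xyz": [[-0.04, 0.01, 0], [-0.04, 0.01, 0], [-0.04, 0.01, 0], [-0.04, 0.01, 0], [-0.04, 0.01, 0], [-0.04, 0.01, 0], [-0.04, 0.01, 0]], "hand": [1, 1, 1, 1, 1, 1, 1]}}

```text
clock: 39.33
position: [468.1, 123.5, 27.7]
ee_rot: [0.081, 0.997, -0.002, -0.004]
contact_force: [-9.6, 2.6, -1.7]
gripper_width: 23.2
grasp_force: 59.9
```

```bash
python3 -c "
from h import *
uv()"
```

```text
t 39.33 u 442.2 v 126.9 z 27.7
clock 39.33 pos [468.1 123.5  27.7] yaw -0.1621 F [-9.6  2.6 -1.7] w 23.2 | units [17.67 -7.89  1.29] rotz units -0.02 tilt [-0.009 -0.004 -1.   ]
(array([546.8, 108.9,  52. ]), 875, np.float64(1.32)) (array([-2.817000e-01,  5.996872e+02,  9.200000e-03,  5.764162e+02,
        1.223000e-01,  5.911688e+02]), 574, [np.float64(590.6), np.float64(574.5)]) head v 125.0
(array([544.4, 109.9,  49.1]), 646, np.float64(1.5)) (array([1.798000e-01, 5.682539e+02, 1.579000e-01, 5.634909e+02,
       2.023000e-01, 5.825761e+02]), 304, [np.float64(591.8), np.float64(547.5)]) head v 125.7
```

Call:
{"name": "apply_moves", "arguments": {"delta_rot": [[0, 0, 0], [0, 0, 0], [0, 0, 0], [0, 0, 0], [0, 0, 0], [0, 0, 0], [0, 0, 0], [0, 0, 0], [0, 0, 0], [0, 0, 0], [0, 0, 0], [0, 0, 0], [0, 0, 0], [0, 0, 0], [0, 0, 0], [0, 0, 0], [0, 0, 0]], "xyz": [[-0.04, 0.01, 0], [-0.04, 0.01, 0], [-0.04, 0.01, 0], [0.5, 0, 0], [0.6, 0, 0], [0.6, 0, 0], [0, 0, -0.8], [0, 0, -0.8], [0, 0.8, 0], [0, 0.9, 0], [0, 0.9, 0], [0, 0.9, 0], [0, 0.9, 0], [0, 0.9, 0], [0, 0.9, 0], [0, 0, 0], [0, 0, 0]], "hand": [1, 1, 1, 1, 1, 1, 1, 1, 1, 1, 1, 1, 1, 1, 1, 1, 1]}}

```text
clock: 40.85
position: [458.5, 286.3, 68.8]
ee_rot: [0.08, 0.997, 0.0, 0.0]
contact_force: [-0.5, -0.6, -2.2]
gripper_width: 22.6
grasp_force: 59.7
```

```bash
python3 - <<'E'
from h import *
s=arm.read_state();uv();go(445,285,9,-.16)
p=eyes.get_image("scene");cv2.imwrite("pics/v4.png",cv2.resize(p["frame"][130:330,240:440,::-1],(600,600)))
E
```

```text
t 40.85 u 406.8 v 286.0 z 68.8
clock 40.85 pos [458.5 286.3  68.8] yaw -0.1595 F [-0.5 -0.6 -2.2] w 22.6 | units [ 16.29 -14.22   2.74] rotz units 0.005 tilt [ 0.  0. -1.]
(array([536.6, 271.7,  92. ]), 1032, np.float64(1.07)) (array([1.594000e-01, 5.744190e+02, 1.697000e-01, 5.666758e+02,
       1.839000e-01, 5.894025e+02]), 659, [np.float64(596.4), np.float64(552.9)]) head v 284.1
(array([534.1, 271.2,  89.6]), 759, np.float64(1.32)) (array([1.772000e-01, 5.684469e+02, 1.757000e-01, 5.646310e+02,
       1.285000e-01, 5.806513e+02]), 232, [np.float64(588.5), np.float64(551.0)]) head v 283.2
clock 40.95 pos [457.9 284.5  68.7] yaw -0.1612 F [ 0.1 -0.1 -3.1] w 23.5 | units [ 0.51 -0.06  2.39] rotz units -0.011 tilt [-0.001 -0.001 -1.   ]
```

View pics/v4.png

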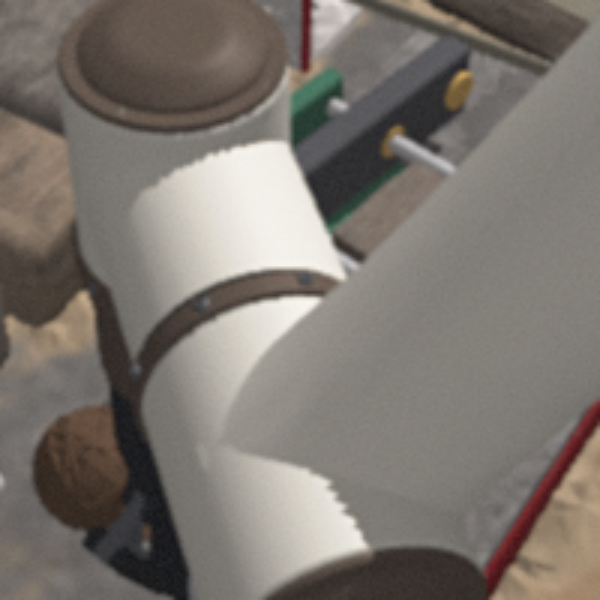

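Call:
{"name": "apply_moves", "arguments": {"delta_rot": [[0, 0, 0], [0, 0, 0], [0, 0, 0], [0, 0, 0], [0, 0, 0], [0, 0, 0], [0, 0, 0], [0, 0, 0]], "xyz": [[0, 0, 0.8], [0, 0, 0.7], [0, 0, 0.4], [0, 0, 0.2], [0, 0, 0.1], [0, 0, 0.08], [0, 0, 0.06], [0, 0, 0]], "hand": [1, 1, 1, 1, 1, 1, 1, 1]}}

```text
clock: 41.67
position: [458.6, 285.5, 11.0]
ee_rot: [0.08, 0.997, 0.0, 0.0]
contact_force: [-0.3, -0.3, -1.8]
gripper_width: 22.9
grasp_force: 59.8
```

Call:
{"name": "apply_moves", "arguments": {"delta_rot": [[0, 0, 0], [0, 0, 0], [0, 0, 0], [0, 0, 0]], "xyz": [[0, 0, 0.04], [0, 0, 0.04], [0, 0, 0.02], [0, 0, 0]], "hand": [1, 1, 1, 1]}}

```text
clock: 42.0
position: [458.6, 285.6, 8.7]
ee_rot: [0.08, 0.997, 0.0, 0.0]
contact_force: [-1.3, 0.2, 1.5]
gripper_width: 22.8
grasp_force: 60.3
```

Call:
{"name": "apply_moves", "arguments": {"delta_rot": [[0, 0, 0], [0, 0, 0], [0, 0, 0], [0, 0, 0], [0, 0, 0], [0, 0, 0], [0, 0, 0], [0, 0, 0], [0, 0, 0], [0, 0, 0], [0, 0, 0], [0, 0, 0], [0, 0, 0], [0, 0, 0], [0, 0, 0], [0, 0, 0], [0, 0, 0], [0, 0, 0], [0, 0, 0], [0, 0, 0]], "xyz": [[0, 0, 0], [0, 0, 0], [0, 0, 0], [0, 0, 0], [0, 0, -0.3], [0, 0, -0.8], [0, 0, -0.9], [0, 0, -0.9], [0, 0, -0.9], [0, 0, -0.9], [0, 0, -0.9], [0.5, -0.8, 0], [0.5, -0.8, 0], [0.2, -0.9, 0], [0, -0.9, 0], [0, -0.9, 0], [0, -0.9, 0], [0, -0.9, 0], [0, -0.9, 0], [0, 0, 0]], "hand": [-1, -1, -1, -1, -1, -1, -1, -1, -1, -1, -1, -1, -1, -1, -1, -1, -1, -1, -1, -1]}}

```text
clock: 43.67
position: [398.9, 114.3, 148.3]
ee_rot: [0.082, 0.997, -0.0, -0.001]
contact_force: [-0.4, 0.2, -0.4]
gripper_width: 85.6
grasp_force: 0.0
```

```bash
python3 - <<'E'
from h import *
s=arm.read_state();go(445,285,9,-.16)
p=eyes.get_image("wrist");w=eyes.get_image("scene");print(head(w,np.array([536,272,34])),jaw(w,1))
q=np.hstack([cv2.resize(w["frame"][130:400,180:450],(400,400)),cv2.resize(p["frame"],(400,400))])
cv2.imwrite("pics/v5.png",q[:,:,::-1])
m=world(w,w["range_z"]>0);m=m[(m[:,0]>370)&(m[:,0]<490)&(m[:,1]>255)&(m[:,1]<330)&(m[:,2]>8)]
if len(m):print("handle",np.percentile(m,[2,50,98],axis=0).round())
E
```

```text
clock 43.67 pos [398.9 114.3 148.3] yaw -0.1638 F [-0.4  0.2 -0.4] w 85.6 | units [-0.71  7.04  5.57] rotz units -0.036 tilt [-0.001 -0.    -1.   ]
(array([536.4, 270.7,  32.3]), 1376, np.float64(1.28)) (array([1.619000e-01, 5.759971e+02, 1.612000e-01, 5.673200e+02,
       1.739000e-01, 5.889368e+02]), 1033, [np.float64(595.6), np.float64(554.3)])
handle [[384. 275.  14.]
 [432. 293.  28.]
 [488. 308.  36.]]
```

View pics/v5.png

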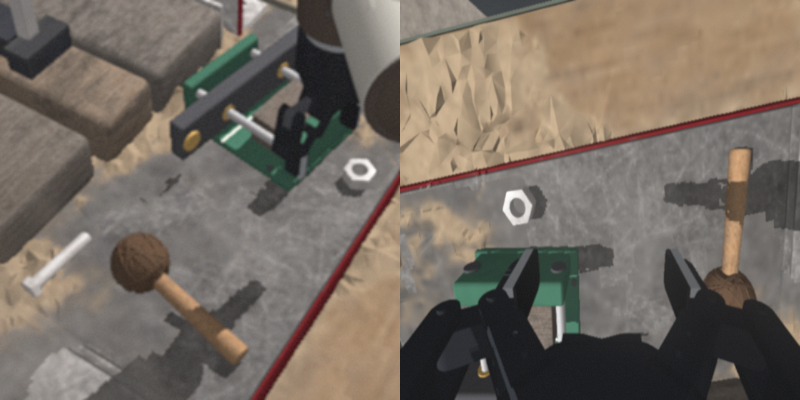

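The left view shows the white line uncovered at (232,133), on the block's side of the jaw. The mallet lies flat at about (190,300), well clear of the press, and the nut and bolt are where they were.

```bash
python3 -c "
from bench import arm
print(arm.job_done())"
```

```text
the job is handed in; nothing more can be done
None
```

I drove the jaw open with alternating nudges on its two pads until the white line was uncovered, laid the mallet flat on the table clear of the press, and handed the job in; the hand-in call gave no verdict.

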